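# Reverse the row of sample bottles into the steel rack

### The arm

A 7-joint arm with a two-finger parallel gripper is mounted at the origin on a cart in front of the work surface, level with it; the furniture and walls round the work are solid. World frame = base frame: x ahead of the robot, y to its left, z up, the work surface at z = 0. Lengths are in m, angles in rad, forces in N, time in s.
With the tool pointing down it reaches from about 0.425 to 0.925 m from the base axis. Payload 6.8 kg.
Tool frame: the origin (TCP) lies at the very end of the fingers, on their centre line; the grasp point (between the pads) lies 19 mm behind it; z points along the fingers, y is the line along which they close (so a half turn about z gives the same grasp; the last joint's range is limited). The gripper opens to 85 mm and grips with 20 to 120 N. Pads are 22 mm wide; open, the fingers measure 114 mm over their backs; the gripper's body (76 mm by 85 mm) begins 54 mm behind the grasp point. The pads swing forward as they close: fully open they stand 13 mm farther back than shut.
Start: joints at [-1.254, 0.477, 0.022, 1.555, -0.011, 1.109, -0.083], TCP at [0.278, 0.615, 0.231] pointing down, gripper open.
Joint ranges: [-2.96, 2.96], [-0.34, 2.1], [-1.41, 1.46], [0.24, 2.44], [-1.37, 4.51], [0.17, 1.92], [-2.96, 2.96]. Speed limits (rad/s): [2.39, 2.39, 3.14, 3.14, 3.14, 3.14, 3.14].

### API

Orientations are given as a rotation vector (axis times angle).
In Python, from bench import r gives the robot as it stands.
- The arm moves only by the shell command python3 -m jog 'ROWS' [FORCE]. ROWS is JSON, a list of rows, each an object of numbers: "fingers": the finger opening in m, from 0 to 0.0854; "x", "y", "z": the shift along the tool's x, y, z in m; "rx", "ry", "rz": the turn, a rotation vector about the tool's x, y, z in degrees. In form: [{"fingers": .., "x": .., "y": .., "z": .., "rx": .., "ry": .., "rz": ..}, ...]. A call has 1 to 8 rows; each row shifts and turns the commanded pose from where the row before left it, along the tool's axes as they then stand; what a row does not reach is not made up. A row lasts 1/8 s, in which the tool goes at most 62.5 mm and 10.7 degrees, less where a joint would pass 70% of its speed; a pose out of reach is approached as far as the arm can. A call is refused whole if a number of a shift passes 0.0625 or a number of a turn 10.7, either way. A call with a gripper value outside its range is refused whole. The fingers move at their own pace and stop on an object; FORCE is the grip in N (left out, the last holds). Time passes only in rows, so rows that do not move let the fingers close. It gives the time, the measured TCP pose, the force, the opening and the grip force at its end, in the units of the state.
- r.get_obs(): the state, without advancing time (a new reading comes with each control period).
- r.grab_frame(name): name is "side" or "top"; returns (picture, depth): 400x640x3 uint8, red, green, blue; 400x640 float32, m along the optical axis (not along the pixel's ray), 0 where there is no reading.
- r.get_calibration(name): a dict with "mtx" (3x3 intrinsics, pixels), "extrinsics" (4x4, takes a point from camera to world coordinates). Camera axes: x right, y down, z forward; pixel columns grow to the right and rows downward; lengths in m; the calibration is good to about 2 mm. A picture is of the moment at which its call begins. get_calibration takes no time and is no camera call.
- r.hand_in(): hands the job in; it is judged then, once.
Trained networks look in the newest picture that a camera, given by its name, has taken for a name from the list of things; names that differ only in an ending like _2 or _b are one class to them, and where a whole thing is asked for, a point or a joint stands for the part that bears it (a point fixed in the world has none). Each returns a list of dicts, best first, with "score" (0 to 1); they miss things now and then, are a little off and sometimes report something else, mostly with a low value. They report only what shows in the picture. A call takes as long as a camera call. They do not tell look-alikes from the thing itself.
- r.search_frame(target, camera): "xyz" ([x, y, z] in m, in world coordinates, good to about 4 mm: the middle of the surface that is visible of it).
- r.landmark_of(target, camera): "xyz" ([x, y, z] in m, in world coordinates, good to about 4 mm: a listed point, or the origin of a listed thing).
The state is a dict: "clock": time; "joints": joint angles; "qvel": joint speeds; "tau": joint torques, N m; "tcp_pos": TCP position; "orientation": TCP orientation; "contact_force": force on the tool from outside, world axes, zero at the start; "moment": the same for the moment, N m; "grip_width": finger opening in m; "gripper_force": force on a finger pad.
Only numpy, scipy, OpenCV 4.12 (cv2) and the standard library are available. Lean on these libraries where they do the work, as an engineer would, in place of code of your own. Each camera call takes 0.05 s, during which the arm holds its last target. There are 200 camera calls.

### The job

Move the four amber bottles from the white rack into the pockets of the steel rack in reverse order, counted from the orange ends: the bottle nearest the white rack's orange end goes into the pocket farthest from the steel rack's orange end, and so on, until the bottle that was farthest stands nearest. Keep the bottles upright all the while, and leave each one standing on the floor of its own pocket.

Things in the scene. Friction and masses are not known exactly. Their poses are not given: they have to be found in the camera images.
- white_rack: source: flat white rail 60 x 244 x 10 mm along its own y, 18 mm end stops, the +y one orange. Origin at centre of underside, z up. Places on the centre line at y = +78, +26, -26, -78 mm; bottles stand on its top. Fixed. Mind the bench frame: a tall post at x 0.45, y 0.13 m, and from it a beam (underside z 0.67 m) to x -0.18, y -0.96 m, over the front edge: reach in beneath it, right of the post.
- steel_rack: destination rack: dark steel tray 56 x 240 x 12 mm with four square open-topped pockets in one row along its own y; the end block at its +y end is orange, the other dark. Origin at the centre of its underside, z up. Pocket centres at x = 0, y = +78, +26, -26, -78 mm; pockets 48 mm square inside, walls 4 mm, rims 12 mm and pocket floors about 5 mm above the origin, a grey disc on each floor. Empty at the start. Fixed.
- red_collar: red ring fixed on top of the white rack at one of its four places, outer diameter 47 mm, inner 37 mm, 5 mm high; origin at the centre of its underside, z up. The red-capped bottle stands in it at the start; the ring stays there and so still shows where that bottle stood.
- yellow_collar: yellow ring fixed on top of the white rack at one of its four places, outer diameter 47 mm, inner 37 mm, 5 mm high; origin at the centre of its underside, z up. The yellow-capped bottle stands in it at the start; the ring stays there and so still shows where that bottle stood.
- blue_collar: blue ring fixed on top of the white rack at one of its four places, outer diameter 47 mm, inner 37 mm, 5 mm high; origin at the centre of its underside, z up. The blue-capped bottle stands in it at the start; the ring stays there and so still shows where that bottle stood.
- green_collar: green ring fixed on top of the white rack at one of its four places, outer diameter 47 mm, inner 37 mm, 5 mm high; origin at the centre of its underside, z up. The green-capped bottle stands in it at the start; the ring stays there and so still shows where that bottle stood.
- red_bottle_center (a point): centre (on the axis, half-way up) of the upright amber glass bottle with the red cap: 62 mm high overall, body diameter 30 mm up to 40 mm above its foot, then shoulder and cap of 27 mm diameter; about 70 g, loose; z along its axis, up. It can be gripped round the body, fingers closing across the row.
- yellow_bottle_center (a point): centre (on the axis, half-way up) of the upright amber glass bottle with the yellow cap: 62 mm high overall, body diameter 30 mm up to 40 mm above its foot, then shoulder and cap of 27 mm diameter; about 70 g, loose; z along its axis, up. It can be gripped round the body, fingers closing across the row.
- blue_bottle_center (a point): centre (on the axis, half-way up) of the upright amber glass bottle with the blue cap: 62 mm high overall, body diameter 30 mm up to 40 mm above its foot, then shoulder and cap of 27 mm diameter; about 70 g, loose; z along its axis, up. It can be gripped round the body, fingers closing across the row.
- green_bottle_center (a point): centre (on the axis, half-way up) of the upright amber glass bottle with the green cap: 62 mm high overall, body diameter 30 mm up to 40 mm above its foot, then shoulder and cap of 27 mm diameter; about 70 g, loose; z along its axis, up. It can be gripped round the body, fingers closing across the row.
Not all that is in view belongs to the job. What is shaped like the part that bears green_bottle_center but purple is not meant.

How it is judged:
At the end, for the whole second after the job is handed in: Each bottle stands released, at rest and upright (within 7 degrees) on the floor of its pocket in the steel rack, within 12 mm of the pocket's centre along each axis of the rack; the row is the reverse of that of the same-coloured collars on the white rack, both counted from the orange ends (((y of red_collar in the frame of white_rack between 0.063 and 0.093 m and y of red_bottle_center in the frame of steel_rack between -0.09 and -0.066 m) or (y of red_collar in the frame of white_rack between 0.011 and 0.041 m and y of red_bottle_center in the frame of steel_rack between -0.038 and -0.014 m) or (y of red_collar in the frame of white_rack between -0.041 and -0.011 m and y of red_bottle_center in the frame of steel_rack between 0.014 and 0.038 m) or (y of red_collar in the frame of white_rack between -0.093 and -0.063 m and y of red_bottle_center in the frame of steel_rack between 0.066 and 0.09 m)) and x of red_bottle_center in the frame of steel_rack between -0.012 and 0.012 m and z of red_bottle_center in the frame of steel_rack between 0.031 and 0.041 m and angle between each of red_bottle_center, yellow_bottle_center, blue_bottle_center, green_bottle_center's own z axis and vertical below 0.12 rad and linear speed of each of red_bottle, yellow_bottle, blue_bottle, green_bottle below 0.02 m/s and ((y of yellow_collar in the frame of white_rack between 0.063 and 0.093 m and y of yellow_bottle_center in the frame of steel_rack between -0.09 and -0.066 m) or (y of yellow_collar in the frame of white_rack between 0.011 and 0.041 m and y of yellow_bottle_center in the frame of steel_rack between -0.038 and -0.014 m) or (y of yellow_collar in the frame of white_rack between -0.041 and -0.011 m and y of yellow_bottle_center in the frame of steel_rack between 0.014 and 0.038 m) or (y of yellow_collar in the frame of white_rack between -0.093 and -0.063 m and y of yellow_bottle_center in the frame of steel_rack between 0.066 and 0.09 m)) and x of yellow_bottle_center in the frame of steel_rack between -0.012 and 0.012 m and z of yellow_bottle_center in the frame of steel_rack between 0.031 and 0.041 m and ((y of blue_collar in the frame of white_rack between 0.063 and 0.093 m and y of blue_bottle_center in the frame of steel_rack between -0.09 and -0.066 m) or (y of blue_collar in the frame of white_rack between 0.011 and 0.041 m and y of blue_bottle_center in the frame of steel_rack between -0.038 and -0.014 m) or (y of blue_collar in the frame of white_rack between -0.041 and -0.011 m and y of blue_bottle_center in the frame of steel_rack between 0.014 and 0.038 m) or (y of blue_collar in the frame of white_rack between -0.093 and -0.063 m and y of blue_bottle_center in the frame of steel_rack between 0.066 and 0.09 m)) and x of blue_bottle_center in the frame of steel_rack between -0.012 and 0.012 m and z of blue_bottle_center in the frame of steel_rack between 0.031 and 0.041 m and ((y of green_collar in the frame of white_rack between 0.063 and 0.093 m and y of green_bottle_center in the frame of steel_rack between -0.09 and -0.066 m) or (y of green_collar in the frame of white_rack between 0.011 and 0.041 m and y of green_bottle_center in the frame of steel_rack between -0.038 and -0.014 m) or (y of green_collar in the frame of white_rack between -0.041 and -0.011 m and y of green_bottle_center in the frame of steel_rack between 0.014 and 0.038 m) or (y of green_collar in the frame of white_rack between -0.093 and -0.063 m and y of green_bottle_center in the frame of steel_rack between 0.066 and 0.09 m)) and x of green_bottle_center in the frame of steel_rack between -0.012 and 0.012 m and z of green_bottle_center in the frame of steel_rack between 0.031 and 0.041 m); the robot touches nothing.
It fails at once if the red bottle is tipped over (more than 40 degrees) (angle between red_bottle_center's own z axis and vertical above 0.7 rad).
It fails at once if the yellow bottle is tipped over (more than 40 degrees) (angle between yellow_bottle_center's own z axis and vertical above 0.7 rad).
It fails at once if the blue bottle is tipped over (more than 40 degrees) (angle between blue_bottle_center's own z axis and vertical above 0.7 rad).
It fails at once if the green bottle is tipped over (more than 40 degrees) (angle between green_bottle_center's own z axis and vertical above 0.7 rad).
It also fails if it takes over 96 s, if anything falls off the work surface, if the arm or the gripper's body presses on something with over 40 N, if the wrist force passes 120 N, or if a joint passes its speed limit or range.

## Working session

There is one attempt and no reset: what is moved stays moved. The work goes in short steps, Python scripts to look and compute and a shell command to move; the robot and the scene stay as the last step left them, time stands still between calls to the robot, and variables do not carry over. Pictures are saved under pics/ and viewed, at most 14 in all, crops included, and the job is handed in when it is done.

```bash
mkdir -p pics; ls
python3 - <<'E'
from bench import r
import cv2,numpy as np
o=r.get_obs();print(o['clock'],o['tcp_pos'],o['orientation'])
for c in('side','top'):
    p,d=r.grab_frame(c);cv2.imwrite(f'pics/{c}0.png',p[:,:,::-1])
    k=r.get_calibration(c);print(c,np.round(k['mtx'],1).tolist(),np.round(k['extrinsics'],3).tolist())
    for n in['white_rack','steel_rack']+[f'{q}_{s}' for q in('red','yellow','blue','green') for s in('collar','bottle_center')]:
        print(n,[(round(e['score'],2),np.round(e['xyz'],3).tolist()) for e in r.landmark_of(n,c)[:3]])
E
```

```text
pics
0.0 [0.27793115 0.61449822 0.23033864] [-6.62069822e-01 -3.07078657e+00  2.77669770e-03]
side [[508.9, 0.0, 327.2], [0.0, 508.9, 202.9], [0.0, 0.0, 1.0]] [[0.82, -0.326, 0.471, 0.07], [-0.572, -0.442, 0.691, -1.066], [-0.017, -0.836, -0.548, 0.632], [0.0, 0.0, 0.0, 1.0]]
white_rack [(0.71, [0.471, -0.377, 0.003])]
steel_rack [(0.64, [0.617, -0.134, -0.004])]
red_collar [(0.66, [0.404, -0.336, 0.013])]
red_bottle_center [(0.98, [0.406, -0.336, 0.043]), (0.21, [0.536, -0.415, 0.042])]
yellow_collar [(0.6, [0.447, -0.357, 0.012])]
yellow_bottle_center [(0.65, [0.452, -0.362, 0.044])]
blue_collar [(0.57, [0.537, -0.419, 0.012])]
blue_bottle_center [(0.55, [0.536, -0.411, 0.041])]
green_collar []
green_bottle_center [(0.89, [0.493, -0.388, 0.048]), (0.78, [0.502, -0.617, 0.031]), (0.65, [0.552, -0.56, 0.028])]
top [[483.8, 0.0, 322.1], [0.0, 483.8, 209.1], [0.0, 0.0, 1.0]] [[0.005, -0.987, 0.161, 0.417], [-1.0, -0.009, -0.025, -0.348], [0.026, -0.161, -0.987, 1.019], [0.0, 0.0, 0.0, 1.0]]
white_rack [(0.58, [0.471, -0.376, 0.001])]
steel_rack [(0.97, [0.616, -0.134, -0.0])]
red_collar [(0.43, [0.402, -0.333, 0.009])]
red_bottle_center [(0.61, [0.41, -0.331, 0.045])]
yellow_collar [(0.64, [0.447, -0.362, 0.008])]
yellow_bottle_center [(0.65, [0.446, -0.359, 0.043])]
blue_collar [(0.41, [0.534, -0.415, 0.013])]
blue_bottle_center [(0.47, [0.54, -0.417, 0.043]), (0.37, [0.495, -0.388, 0.041]), (0.36, [0.494, -0.39, 0.012])]
green_collar [(0.61, [0.495, -0.388, 0.008])]
green_bottle_center [(0.82, [0.502, -0.619, 0.03]), (0.57, [0.46, -0.205, 0.037]), (0.49, [0.546, -0.56, 0.035])]
```

View pics/side0.png

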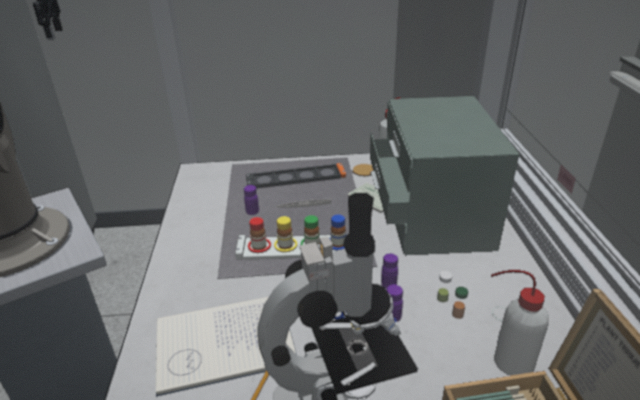

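View pics/top0.png

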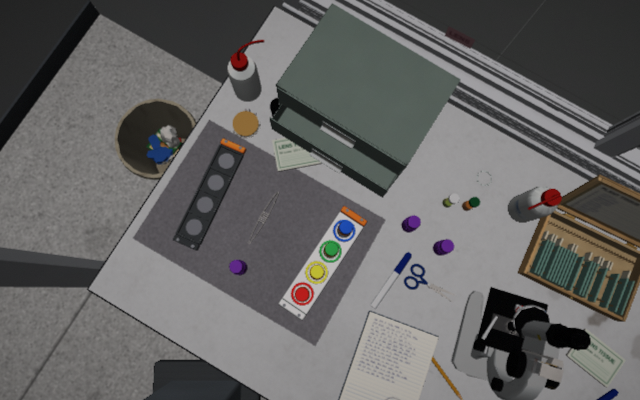

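Side view: the amber bottles stand in the white rack at (257,235) red, (284,235) yellow, (311,230) green and (338,230) blue. The purple look-alikes are at (251,198), (390,270) and (396,300).
Top view: blue (344,229) is nearest the white rack's orange end (352,215), then green, yellow and red. The steel rack's orange end is at (232,145). The post rises at about (95,285).
So blue goes to steel -78, green to -26, yellow to +26 and red to +78.

Next come small free moves, to learn the arm geometry before passing the post.

```bash
cat > log.py <<'E'
from bench import r
import json,numpy as np
o=r.get_obs()
open('log.jsonl','a').write(json.dumps({k:np.array(o[k]).tolist() for k in('clock','joints','tcp_pos','orientation')})+'\n')
print(np.round(o['clock'],2),np.round(o['joints'],3),np.round(o['tcp_pos'],3),np.round(o['orientation'],3),np.round(np.linalg.norm(o['contact_force']),1))
E
python3 log.py
python3 -m jog '[{"y":-0.06},{"y":-0.06},{"y":-0.06}]'; python3 log.py
python3 -m jog '[{"rx":10,"z":-0.03},{"rx":10,"z":-0.03}]'; python3 log.py
python3 -m jog '[{"ry":10},{"ry":10,"rz":10}]'; python3 log.py
python3 -m jog '[{"rx":-10,"rz":10},{"rx":-10,"rz":10}]'; python3 log.py
python3 -m jog '[{"ry":-10,"x":0.03},{"ry":-10,"rz":-10}]'; python3 log.py
```

```text
1.1 [-1.254  0.477  0.022  1.555 -0.011  1.109 -0.083] [0.278 0.615 0.231] [-0.662 -3.071 -0.   ] 0.9
1.1 [-1.254  0.477  0.022  1.555 -0.011  1.109 -0.083] [0.278 0.615 0.231] [-0.662 -3.071 -0.   ] 0.9
1.1 [-1.254  0.477  0.022  1.555 -0.011  1.109 -0.083] [0.278 0.615 0.231] [-0.662 -3.071 -0.   ] 0.9
1.1 [-1.254  0.477  0.022  1.555 -0.011  1.109 -0.083] [0.278 0.615 0.231] [-0.662 -3.071 -0.   ] 0.9
1.1 [-1.254  0.477  0.022  1.555 -0.011  1.109 -0.083] [0.278 0.615 0.231] [-0.662 -3.071 -0.   ] 0.9
1.1 [-1.254  0.477  0.022  1.555 -0.011  1.109 -0.083] [0.278 0.615 0.231] [-0.662 -3.071 -0.   ] 0.9validation failed for argument at $[0]...
validation failed for argument at $[0]...
validation failed for argument at $[0]...
validation failed for argument at $[0]...
validation failed for argument at $[0]...
```

Run:
```python
from bench import r
import cv2,numpy as np
p,d=r.grab_frame('side')
print((d[:, :120]>0).mean())
k=r.get_calibration('side');T=np.array(k['extrinsics']);M=k['mtx']
# robot/post points: 3D points with x<.5,y>-.3,z>.05
v,u=np.nonzero(d>0);z=d[v,u];P=np.stack([(u-M[0][2])/M[0][0]*z,(v-M[1][2])/M[1][1]*z,z],1)@T[:3,:3].T+T[:3,3]
for n,s in(('base',(np.hypot(P[:,0],P[:,1])<.5)&(P[:,2]>.02)&(u<150)),):
    Q=P[s];print(n,len(Q),Q.min(0) if len(Q) else 0,Q.max(0) if len(Q) else 0)
p,d=r.grab_frame('top');k=r.get_calibration('top');T=np.array(k['extrinsics']);M=k['mtx']
v,u=np.nonzero(d>0);z=d[v,u];P=np.stack([(u-M[0][2])/M[0][0]*z,(v-M[1][2])/M[1][1]*z,z],1)@T[:3,:3].T+T[:3,3]
s=(u<105)&(v>235)&(v<300)&(P[:,2]>.02);Q=P[s]
for i in range(0,len(Q),max(1,len(Q)//12)):print(u[s][i],v[s][i],np.round(Q[i],3))
s=(v>350)&(u<260)&(u>140);Q=P[s];print(np.round(Q[::max(1,len(Q)//12)],2))
cv2.imwrite('pics/top1.png',p[:,:,::-1])
```

```text
0.9958541666666667
base 3697 [-0.01822706 -0.08435888  0.02003452] [0.41807928 0.11977081 0.39993049]
0 248 [0.477 0.132 0.255]
33 255 [0.471 0.12  0.185]
0 259 [0.457 0.096 0.309]
11 262 [0.454 0.093 0.288]
7 265 [0.449 0.094 0.294]
75 267 [0.455 0.093 0.09 ]
46 270 [0.446 0.098 0.18 ]
19 273 [0.439 0.102 0.249]
85 275 [0.441 0.1   0.031]
65 278 [0.434 0.106 0.098]
51 281 [0.428 0.108 0.142]
42 284 [0.422 0.111 0.165]
77 287 [0.418 0.114 0.03 ]
[[ 0.19  0.26 -0.81]
 [ 0.18  0.21 -0.8 ]
 [ 0.16  0.18 -0.8 ]
 [ 0.16  0.1  -0.7 ]
 [ 0.15  0.08 -0.7 ]
 [ 0.14  0.05 -0.7 ]
 [ 0.13  0.01 -0.7 ]
 [ 0.11 -0.03 -0.69]
 [ 0.11 -0.07 -0.64]
 [ 0.11 -0.11 -0.59]
 [ 0.07 -0.12 -0.7 ]
 [ 0.06 -0.16 -0.69]
 [ 0.05 -0.18 -0.71]]
```

```bash
rm log.jsonl; python3 log.py
python3 -m jog '[{"fingers":0.085,"x":0,"y":-0.06,"z":0,"rx":0,"ry":0,"rz":0},{"fingers":0.085,"x":0,"y":-0.06,"z":0,"rx":0,"ry":0,"rz":0},{"fingers":0.085,"x":0,"y":-0.06,"z":0,"rx":0,"ry":0,"rz":0}]'; python3 log.py
python3 -m jog '[{"fingers":0.085,"x":0,"y":0,"z":-0.03,"rx":10,"ry":0,"rz":0},{"fingers":0.085,"x":0,"y":0,"z":-0.03,"rx":10,"ry":0,"rz":0}]'; python3 log.py
python3 -m jog '[{"fingers":0.085,"x":0,"y":0,"z":0,"rx":0,"ry":10,"rz":0},{"fingers":0.085,"x":0,"y":0,"z":0,"rx":0,"ry":10,"rz":10}]'; python3 log.py
python3 -m jog '[{"fingers":0.085,"x":0,"y":0,"z":0,"rx":-10,"ry":0,"rz":10},{"fingers":0.085,"x":0,"y":0,"z":0,"rx":-10,"ry":0,"rz":10}]'; python3 log.py
python3 -m jog '[{"fingers":0.085,"x":0.03,"y":0,"z":0,"rx":0,"ry":-10,"rz":0},{"fingers":0.085,"x":0.03,"y":0,"z":0,"rx":0,"ry":-10,"rz":-10}]'; python3 log.py
```

```text
1.2 [-1.254  0.477  0.022  1.555 -0.012  1.109 -0.083] [0.278 0.615 0.231] [-0.662 -3.071 -0.   ] 0.7
clock: 1.58
tcp_pos: [0.2033, 0.4494, 0.2313]
orientation: [0.662, 3.071, 0.0]
contact_force: [0.3, 0.6, 1.3]
grip_width: 0.085
gripper_force: 0.0
1.58 [-1.271  0.178 -0.002  1.98   0.     0.983 -0.127] [0.203 0.449 0.231] [0.662 3.071 0.   ] 1.5
clock: 1.82
tcp_pos: [0.2048, 0.452, 0.2916]
orientation: [-0.636, -2.952, 0.534]
contact_force: [0.8, 1.8, 0.9]
grip_width: 0.0853
gripper_force: 0.0
1.82 [-1.263  0.337  0.02   1.672 -0.041  1.489 -0.086] [0.205 0.452 0.292] [-0.636 -2.952  0.534] 2.2
clock: 2.08
tcp_pos: [0.207, 0.4566, 0.291]
orientation: [-0.838, -2.631, 0.404]
contact_force: [-0.5, -0.0, -0.4]
grip_width: 0.0848
gripper_force: 0.0
2.08 [-1.119  0.351  0.047  1.684 -0.303  1.472 -0.032] [0.207 0.457 0.291] [-0.838 -2.631  0.404] 0.6
clock: 2.33
tcp_pos: [0.2075, 0.4557, 0.2906]
orientation: [-1.284, -2.617, 0.117]
contact_force: [-0.6, 0.1, 0.5]
grip_width: 0.0852
gripper_force: 0.0
2.33 [-1.195  0.189  0.084  1.846 -0.257  1.201 -0.349] [0.208 0.456 0.291] [-1.284 -2.617  0.117] 0.8
clock: 2.58
tcp_pos: [0.1693, 0.5032, 0.2972]
orientation: [1.12, 2.87, -0.322]
contact_force: [-0.4, 0.3, -0.2]
grip_width: 0.0849
gripper_force: 0.0
2.58 [-1.386  0.303  0.022  1.676  0.003  1.375 -0.539] [0.169 0.503 0.297] [ 1.12   2.87  -0.322] 0.6
```

```bash
cat > kin.py <<'E'
import numpy as np,json
from scipy.spatial.transform import Rotation as R
S=(-1,-1,-1)
def fk(q,p,s=None,full=False):
    s=s or p[-3:]
    az0,c7,d,H,a,L1,b,L2,e,L3=p[:10]
    T=R.from_euler('z',-q[0]+az0);x=T.apply([d,0,H]);pts=[x]
    T=T*R.from_euler('y',q[1])*R.from_euler('z',s[0]*q[2]);x=x+T.apply([a,0,L1]);pts.append(x)
    T=T*R.from_euler('y',q[3]);x=x+T.apply([b,0,L2]);pts.append(x)
    T=T*R.from_euler('z',s[1]*q[4])*R.from_euler('y',q[5]);x=x+T.apply([e,0,L3]);pts.append(x)
    T=T*R.from_euler('z',s[2]*q[6]+c7)
    return (x,T,pts) if full else (x,T)
E
cat > fit.py <<'E'
from kin import *
from scipy.optimize import least_squares
import itertools
D=[json.loads(l) for l in open('log.jsonl')]
best=None
for s in itertools.product((1,-1),repeat=3):
  for c0 in(0,np.pi/2,np.pi,-np.pi/2):
    def f(p):
        o=[]
        for r in D:
            x,T=fk(r['joints'],p,s);o+=list(x-r['tcp_pos'])+list(.3*(T.inv()*R.from_rotvec(r['orientation'])).as_rotvec())
        return np.r_[o,.002*(p[[2,4,6,8]])]
    h=least_squares(f,[0,c0,0,.3,0,.45,0,.45,0,.25],x_scale=.1)
    if best is None or h.cost<best[0]:best=(h.cost,s,h.x,np.abs(h.fun).max())
print(best);json.dump([*best[2],*best[1]],open('p.json','w'))
p=[*best[2]]
for r in D:print(np.round(fk(r['joints'],p,best[1],True)[2],3).tolist())
E
python3 fit.py
```

```text
(np.float64(0.0004315512220127558), (-1, -1, -1), array([-0.10812921,  1.46655   , -0.05952983,  0.2609564 ,  0.00790566,
        0.54973986, -0.03257772,  0.49918269, -0.01147425,  0.32053842]), np.float64(0.011517991708814424))
[[-0.025, -0.054, 0.261], [0.083, 0.182, 0.746], [0.283, 0.598, 0.553], [0.288, 0.608, 0.232]]
[[-0.024, -0.055, 0.261], [0.018, 0.042, 0.801], [0.189, 0.44, 0.551], [0.194, 0.451, 0.23]]
[[-0.024, -0.054, 0.261], [0.053, 0.119, 0.777], [0.25, 0.541, 0.595], [0.197, 0.454, 0.29]]
[[-0.032, -0.05, 0.261], [0.073, 0.116, 0.774], [0.337, 0.494, 0.58], [0.208, 0.465, 0.288]]
[[-0.028, -0.053, 0.261], [0.024, 0.045, 0.799], [0.274, 0.433, 0.605], [0.208, 0.458, 0.293]]
[[-0.017, -0.057, 0.261], [0.033, 0.107, 0.783], [0.179, 0.555, 0.615], [0.164, 0.501, 0.299]]
```

```bash
cat > kin.py <<'E'
import numpy as np,json
from scipy.spatial.transform import Rotation as R
S=(-1,-1,-1)
def fk(q,p,full=False):
    az0,c7,d,H,a,L1,b,L2,e,L3,y0,y1,y2,y3=p[:14]
    T=R.from_euler('z',-q[0]+az0);x=T.apply([d,y0,H]);pts=[x]
    T=T*R.from_euler('y',q[1])*R.from_euler('z',S[0]*q[2]);x=x+T.apply([a,y1,L1]);pts.append(x)
    T=T*R.from_euler('y',q[3]);x=x+T.apply([b,y2,L2]);pts.append(x)
    T=T*R.from_euler('z',S[1]*q[4])*R.from_euler('y',q[5]);x=x+T.apply([e,y3,L3]);pts.append(x)
    T=T*R.from_euler('z',S[2]*q[6]+c7)
    return (x,T,pts) if full else (x,T)
E
cat > fit.py <<'E'
from kin import *
from scipy.optimize import least_squares
D=[json.loads(l) for l in open('log.jsonl')]
def f(p):
    o=[]
    for r in D:
        x,T=fk(r['joints'],p);o+=list(x-r['tcp_pos'])+list(.3*(T.inv()*R.from_rotvec(r['orientation'])).as_rotvec())
    return np.r_[o,.002*(p[[2,4,6,8,10,11,12,13]])]
h=least_squares(f,[0,1.47,0,.26,0,.55,0,.5,0,.32,0,0,0,0],x_scale=.1)
print(np.round(h.x,4),np.round(h.fun[:-8].reshape(-1,6)*1e3,1));json.dump([*h.x],open('p.json','w'))
E
python3 fit.py
```

```text
[-0.0000e+00  1.5708e+00  0.0000e+00  2.8710e-01  0.0000e+00  5.4180e-01
  0.0000e+00  4.7250e-01 -0.0000e+00  3.2700e-01 -3.0500e-02 -1.5700e-02
 -1.5700e-02 -4.0000e-04] [[ 0. -0.  0.  0.  0. -0.]
 [-0.  0. -0.  0.  0. -0.]
 [ 0.  0. -0.  0. -0.  0.]
 [-0. -0.  0.  0. -0.  0.]
 [-0. -0.  0.  0. -0. -0.]
 [ 0.  0. -0. -0. -0. -0.]]
```

```bash
cat >> kin.py <<'E'
P=json.load(open('p.json'))
LO=np.array([-2.96,-.34,-1.41,.24,-1.37,.17,-2.96]);HI=np.array([2.96,2.1,1.46,2.44,4.51,1.92,2.96])
def jac(q):
    x0,T0=fk(q,P);J=np.zeros((6,7))
    for i in range(7):
        qq=np.array(q,float);qq[i]+=1e-6;x,T=fk(qq,P);J[:3,i]=(x-x0)/1e-6;J[3:,i]=(T*T0.inv()).as_rotvec()/1e-6
    return J
def step(q,x,T,rest=None,k=0,n=30):
    q=np.array(q,float)
    for _ in range(n):
        x0,T0=fk(q,P);J=jac(q);Ji=np.linalg.pinv(J,rcond=1e-3)
        dq=Ji@np.r_[x-x0,(T*T0.inv()).as_rotvec()]
        if rest is not None:dq=dq+k*(np.eye(7)-Ji@J)@(rest-q)
        q=q+dq
    return q
E
python3 - <<'E'
from kin import *
D=[json.loads(l) for l in open('log.jsonl')]
np.set_printoptions(precision=3,suppress=True)
for a,b in zip(D,D[1:]):
    q=np.array(a['joints']);x0,T0=np.array(a['tcp_pos']),R.from_rotvec(a['orientation']);x1,T1=np.array(b['tcp_pos']),R.from_rotvec(b['orientation'])
    w=(T1*T0.inv()).as_rotvec()
    for s in np.linspace(.1,1,10): q=step(q,x0+s*(x1-x0),R.from_rotvec(s*w)*T0,n=3)
    J=jac(q);n=np.linalg.svd(J)[2][-1];n*=np.sign(n[2])
    print('obs',np.array(b['joints']),'pinv',q,'nullshift',n@(b['joints']-q),'null',n, )
E
```

```text
obs [-1.271  0.178 -0.002  1.98   0.     0.983 -0.127] pinv [-1.27   0.178 -0.003  1.98   0.001  0.983 -0.127] nullshift 0.001784005191794115 null [-0.646 -0.025  0.729  0.041 -0.155 -0.016  0.158]
obs [-1.263  0.337  0.02   1.672 -0.041  1.489 -0.086] pinv [-1.262  0.337  0.019  1.672 -0.04   1.489 -0.087] nullshift 0.001710832111706741 null [-0.584 -0.013  0.755  0.042 -0.19  -0.016  0.224]
obs [-1.119  0.351  0.047  1.684 -0.303  1.472 -0.032] pinv [-1.119  0.351  0.047  1.684 -0.303  1.472 -0.032] nullshift -0.0005879314826492696 null [-0.58  -0.006  0.754  0.042 -0.197  0.044  0.229]
obs [-1.195  0.189  0.084  1.846 -0.257  1.201 -0.349] pinv [-1.192  0.189  0.08   1.846 -0.256  1.2   -0.35 ] nullshift 0.0052258843352341435 null [-0.64  -0.015  0.74   0.041 -0.138  0.02   0.149]
obs [-1.386  0.303  0.022  1.676  0.003  1.375 -0.539] pinv [-1.393  0.303  0.03   1.676  0.001  1.375 -0.536] nullshift -0.011191538857791521 null [-0.593 -0.013  0.752  0.042 -0.196 -0.023  0.207]
```

Run:
```python
from bench import r
import cv2,numpy as np
np.set_printoptions(precision=4,suppress=True)
def cloud(c):
    p,d=r.grab_frame(c);k=r.get_calibration(c);T=np.array(k['extrinsics']);M=np.array(k['mtx'])
    v,u=np.mgrid[:400,:640];P=np.stack([(u-M[0,2])/M[0,0]*d,(v-M[1,2])/M[1,1]*d,d],-1)@T[:3,:3].T+T[:3,3]
    return p,d,P
for c in('top','side'):
    p,d,P=cloud(c);hsv=cv2.cvtColor(p,cv2.COLOR_RGB2HSV)
    for n,ctr in(('steel',(.616,-.134)),('white',(.471,-.376))):
        near=(np.hypot(P[...,0]-ctr[0],P[...,1]-ctr[1])<.16)&(d>0)
        m=near&(P[...,2]>.007)&(P[...,2]<.018)
        Q=P[m];
        if len(Q)<50:print(c,n,'few',len(Q));continue
        print(c,n,len(Q),'minrect',cv2.minAreaRect(Q[:,:2].astype(np.float32)*1000))
        o=near&(P[...,2]>.0)&(P[...,2]<.04)&(hsv[...,0]>5)&(hsv[...,0]<14)&(hsv[...,1]>150)
        print(' orange',o.sum(),np.median(P[o],0) if o.any() else 0, 'table z',np.median(P[near][:,2]))
    # several landmark reads
    if c=='top':
        print(np.mean([r.landmark_of('steel_rack',c)[0]['xyz'] for _ in range(3)],0))
A=np.array
# line fit for white rack
pts={78:[(.537,-.419),(.536,-.411),(.534,-.415),(.540,-.417)],26:[(.493,-.388),(.495,-.388),(.495,-.388),(.494,-.390)],-26:[(.447,-.357),(.452,-.362),(.447,-.362),(.446,-.359)],-78:[(.404,-.336),(.406,-.336),(.402,-.333),(.410,-.331)]}
Y=[];X=[]
for k,v in pts.items():
    for a in v:Y.append(a);X.append([1,k/1000])
s=np.linalg.lstsq(A(X),A(Y),rcond=None)[0];print('white',s,np.linalg.norm(s[1]),np.degrees(np.arctan2(s[1,1],s[1,0])))
```

```text
top steel 2641 minrect ((602.0025024414062, -165.9456329345703), (249.33145141601562, 314.3530578613281), 64.22322845458984)
 orange 90 [ 0.7142 -0.1838  0.0154] table z 0.0035451096884329125
top white 2700 minrect ((469.67950439453125, -372.74786376953125), (314.7599792480469, 293.28790283203125), 60.797061920166016)
 orange 159 [ 0.5669 -0.4388  0.0208] table z 0.003217985809744528
[ 0.6141 -0.132   0.0034]
side steel 1439 minrect ((605.0612182617188, -169.5924072265625), (205.0087890625, 274.4396667480469), 44.84375)
 orange 33 [ 0.7112 -0.1862  0.0162] table z 0.0038211924153677135
side white 1034 minrect ((454.24102783203125, -354.0633544921875), (286.4670715332031, 204.3657989501953), 73.50928497314453)
 orange 0 0 table z 0.003886172918357911
white [[ 0.4711 -0.3745]
 [ 0.8462 -0.525 ]] 0.9957918112542142 -31.81772114174677
```

Run:
```python
from bench import r
import cv2,numpy as np
np.set_printoptions(precision=4,suppress=True)
p,d=r.grab_frame('top');k=r.get_calibration('top');T=np.array(k['extrinsics']);M=np.array(k['mtx'])
def topix(u,v,z):
    ray=T[:3,:3]@np.array([(u-M[0,2])/M[0,0],(v-M[1,2])/M[1,1],1]);return T[:3,3]+ray*(z-T[2,3])/ray[2]
g=p.max(2).astype(int);m=((g<55)).astype(np.uint8);m[:, :170]=0;m[:130]=0;m[:,255:]=0;m[252:]=0
n,l,st,ce=cv2.connectedComponentsWithStats(m);i=1+np.argmax(st[1:,4]);print(st[i],ce[i])
ctr=max(cv2.findContours((l==i).astype(np.uint8),cv2.RETR_EXTERNAL,cv2.CHAIN_APPROX_NONE)[0],key=cv2.contourArea)
w=np.array([topix(u,v,.012)[:2]*1000 for u,v in ctr[:,0]],np.float32);print('dark rect',cv2.minAreaRect(w))
hsv=cv2.cvtColor(p,cv2.COLOR_RGB2HSV);o=(hsv[...,0]>5)&(hsv[...,0]<14)&(hsv[...,1]>150);o[:,255:]=0;o[:130]=0;o[160:]=0
v,u=np.nonzero(o);print('orange',u.mean(),v.mean(),topix(u.mean(),v.mean(),.012))
gray=cv2.cvtColor(p,cv2.COLOR_RGB2GRAY)
cr=cv2.resize(p[125:325,160:380],None,fx=3,fy=3,interpolation=cv2.INTER_CUBIC)[:,:,::-1].copy();cv2.imwrite('pics/crop.png',cr)
```

```text
[ 173  145   71  105 1876] [208.0453 197.6077]
dark rect ((607.7713623046875, -135.09829711914062), (57.486690521240234, 224.7554168701172), 66.65348815917969)
orange 233.11702127659575 146.89361702127658 [ 0.7155 -0.1826  0.012 ]
```

View pics/crop.png

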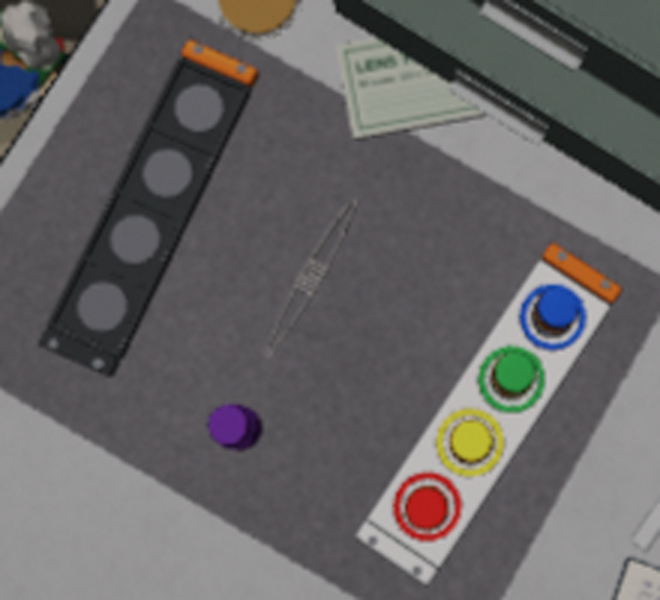

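The crop shows the four steel-rack discs at crop pixels (199,108), (167,172), (135,239) and (102,306). The collars are blue (553,316), green (511,378), yellow (470,442) and red (428,505), with matching caps. The purple decoy is at (234,427), between the racks, and has to be avoided.

```bash
cat > geo.py <<'E'
from kin import *
np.set_printoptions(precision=3,suppress=True)
E
python3 - <<'E'
from bench import r
from geo import *
k=r.get_calibration('top');T=np.array(k['extrinsics']);M=np.array(k['mtx'])
def tp(u,v,z):
    u=160+(u+.5)/3-.5;v=125+(v+.5)/3-.5
    ray=T[:3,:3]@np.array([(u-M[0,2])/M[0,0],(v-M[1,2])/M[1,1],1]);return T[:3,3]+ray*(z-T[2,3])/ray[2]
for n,L,z in(('steel',[(199,108),(167,172),(135,239),(102,306)],.005),('white',[(553,316),(511,378),(470,442),(428,505)],.0135)):
    W=np.array([tp(*a,z)[:2] for a in L]);Y=np.c_[np.ones(4),[.078,.026,-.026,-.078]]
    s=np.linalg.lstsq(Y,W,rcond=None)[0];print(n,W,s,np.linalg.norm(s[1]),np.degrees(np.arctan2(s[1,1],s[1,0])))
# analysis: grasp pose clearance under beam vs tilt & swivel
A=np.array([.45,.13]);B=np.array([-.18,-.96]);u=(B-A)/np.linalg.norm(B-A);nrm=np.array([-u[1],u[0]])
if nrm@(-A)>0:nrm=-nrm  # points away from base
def beamz(p):  # highest z of skeleton within .03 of beam plane line
    z=-9
    for a,b in zip(p[:-1],p[1:]):
        for t in np.linspace(0,1,60):
            x=a+t*(b-a)
            if abs((x[:2]-A)@nrm)<.03:z=max(z,x[2])
    return z
q0=np.array([.6,.5,0,1.6,0,1.1,-1.5])
for n,x,az in(('red',[.405,-.333],-31.8),('blue',[.537,-.4155],-31.8),('s+78',[.685,-.17],-28),('s-78',[.547,-.097],-28)):
    for tilt in(0,15,30,45):
        c,s=np.cos(np.radians(az)),np.sin(np.radians(az));t=np.radians(tilt)
        f=np.array([c,s,0]);zt=np.array([f[0]*np.sin(t),f[1]*np.sin(t),-np.cos(t)])
        for sg in(1,-1):
            y=sg*np.array([-s,c,0]);Tm=R.from_matrix(np.c_[np.cross(y,zt),y,zt])
            X=np.array([*x,.035])+zt*.019
            best=[]
            for j3 in(-1.0,-.5,0,.5,1.0):
                q=q0.copy();q[0]=-np.arctan2(x[1],x[0]);q[2]=j3;q[6]=-1.5*sg*0
                for i in range(60):
                    q=q+np.clip((step(q,X,Tm,n=1)-q),-.2,.2)
                q[[0,4,6]]=(q[[0,4,6]]+np.pi)%(2*np.pi)-np.pi
                ok=np.linalg.norm(fk(q,P)[0]-X)<1e-3 and (q>LO).all() and (q<HI).all()
                if ok:best.append((round(beamz(fk(q,P,True)[2]),3),q.round(2).tolist()))
            print(n,tilt,sg,sorted(best)[:2], len(best))
E
```

```text
steel [[ 0.687 -0.167]
 [ 0.64  -0.146]
 [ 0.591 -0.126]
 [ 0.544 -0.105]] [[ 0.615 -0.136]
 [ 0.92  -0.398]] 1.0025549997906473 -23.41971916432898
white [[ 0.538 -0.42 ]
 [ 0.494 -0.391]
 [ 0.45  -0.363]
 [ 0.408 -0.334]] [[ 0.473 -0.377]
 [ 0.837 -0.549]] 1.0008493681755357 -33.23983799492629
red 0 1 [(np.float64(0.612), [1.28, 0.75, -0.93, 2.02, 0.85, 0.82, 0.86]), (np.float64(0.628), [1.24, 0.72, -0.87, 2.02, 0.8, 0.78, 0.9])] 5
red 0 -1 [(np.float64(0.708), [-0.01, 0.7, 0.77, 2.1, -0.81, 0.66, -0.8]), (np.float64(0.713), [0.02, 0.68, 0.73, 2.1, -0.77, 0.65, -0.84])] 5
red 15 1 [(np.float64(0.612), [1.05, 0.55, -0.57, 2.22, 1.01, 0.33, 0.65]), (np.float64(0.615), [0.99, 0.53, -0.51, 2.22, 0.95, 0.3, 0.7])] 4
red 15 -1 [(np.float64(0.682), [0.3, 0.51, 0.33, 2.26, -0.92, 0.2, -0.67]), (np.float64(0.682), [0.32, 0.51, 0.31, 2.26, -0.89, 0.2, -0.7])] 3
red 30 1 [] 0
red 30 -1 [] 0
red 45 1 [] 0
red 45 -1 [] 0
blue 0 1 [(np.float64(0.6), [1.16, 0.93, -0.92, 1.64, 0.85, 1.02, 0.97]), (np.float64(0.61), [1.14, 0.91, -0.88, 1.64, 0.81, 0.99, 1.0])] 5
blue 0 -1 [(np.float64(0.594), [0.04,
[... 1043 characters left out ...]
0 1 [] 0
s+78 30 -1 [] 0
s+78 45 1 [] 0
s+78 45 -1 [] 0
s-78 0 1 [(np.float64(0.7), [0.59, 0.69, -0.69, 1.95, 0.65, 0.73, 0.59]), (np.float64(0.708), [0.54, 0.66, -0.63, 1.96, 0.59, 0.71, 0.64])] 5
s-78 0 -1 [(np.float64(0.533), [-0.67, 0.93, 1.07, 2.04, -1.1, 0.91, -1.03]), (np.float64(0.555), [-0.63, 0.87, 0.98, 2.03, -1.02, 0.84, -1.09])] 5
s-78 15 1 [(np.float64(0.642), [-0.14, 0.53, 0.17, 2.18, 0.19, 0.22, 0.9]), (np.float64(0.664), [-0.02, 0.52, 0.01, 2.17, 0.49, 0.25, 0.61])] 5
s-78 15 -1 [(np.float64(0.545), [-0.61, 0.69, 0.78, 2.21, -1.15, 0.37, -0.99]), (np.float64(0.557), [-0.57, 0.66, 0.72, 2.2, -1.07, 0.34, -1.06])] 5
s-78 30 1 [] 0
s-78 30 -1 [] 0
s-78 45 1 [] 0
s-78 45 -1 [] 0
```

```bash
cat > geo.py <<'E'
from kin import *
np.set_printoptions(precision=3,suppress=True)
A=np.array([.45,.13]);B=np.array([-.18,-.96]);U=(B-A)/np.linalg.norm(B-A);N=np.array([-U[1],U[0]])
WC,WA=np.array([.472,-.376]),np.radians(-32.5);SC,SA=np.array([.615,-.135]),np.radians(-23.6)
def place(rack,y):
    c,a=(WC,WA) if rack=='w' else (SC,SA);return c+y*np.array([np.cos(a),np.sin(a)])
def tool(az,tilt,sg):
    c,s=np.cos(az),np.sin(az);t=np.radians(tilt);zt=np.array([c*np.sin(t),s*np.sin(t),-np.cos(t)]);y=sg*np.array([-s,c,0])
    return R.from_matrix(np.c_[np.cross(y,zt),y,zt])
tt=np.linspace(0,1,25)[:,None]
def clear(q):
    p=fk(q,P,True)[2];x=np.vstack([a+tt*(b-a) for a,b in zip(p[:-1],p[1:])])
    loc=np.c_[(x[:,:2]-A)@U,(x[:,:2]-A)@N]
    post=np.hypot(np.maximum(np.abs(loc[:,0])-.025,0),np.maximum(np.abs(loc[:,1])-.025,0))
    beam=np.sqrt(np.maximum(np.maximum(-loc[:,0],loc[:,0]-1.26),0)**2+np.maximum(np.abs(loc[:,1])-.025,0)**2+np.maximum(.67-x[:,2],0)**2)
    lim=min((q-LO).min(),(HI-q).min())
    return post.min(),beam.min(),lim,p[1]
E
cat > static.py <<'E'
from geo import *
q0=np.array([.6,.5,0,1.6,0,1.1,0.])
for n,k,y in(('red','w',-.078),('blue','w',.078),('s+78','s',.078),('s-78','s',-.078)):
    x=place(k,y);az=WA if k=='w' else SA
    for tilt in(15,0,-20,-35):
        for sg in(1,-1):
            Tm=tool(az,tilt,sg);X=np.array([*x,.035])+Tm.apply([0,0,.019])
            q=q0.copy();q[0]=-np.arctan2(x[1],x[0])
            for i in range(60): q=q+np.clip((step(q,X,Tm,n=1)-q),-.2,.2)
            q[[0,4,6]]=(q[[0,4,6]]+np.pi)%(2*np.pi)-np.pi
            best=None
            for d in(1,-1):
                qq=q.copy()
                for i in range(30):
                    nn=np.linalg.svd(jac(qq))[2][-1];nn*=np.sign(nn[2])*d
                    qq=step(qq+.06*nn,X,Tm,n=2);c=clear(qq)
                    if c[2]<0.02:break
                    if best is None or min(c[:2])>best[0]:best=(min(c[:2]),c[0],c[1],qq.copy())
            print(n,tilt,sg,best)
E
python3 static.py
```

```text
red 15 1 (np.float64(0.15381685667842887), np.float64(0.4051065897896209), np.float64(0.15381685667842887), array([ 1.582,  1.035, -1.371,  2.184,  1.475,  1.002,  0.41 ]))
red 15 -1 (np.float64(0.000673577554511251), np.float64(0.27965225440258834), np.float64(0.000673577554511251), array([ 0.23 ,  0.529,  0.416,  2.264, -1.056,  0.237, -0.555]))
red 0 1 (np.float64(0.1577964976460384), np.float64(0.43287297999655966), np.float64(0.1577964976460384), array([ 1.507,  1.092, -1.372,  2.002,  1.193,  1.211,  0.627]))
red 0 -1 (np.float64(0.049584095011416474), np.float64(0.057674993464188036), np.float64(0.049584095011416474), array([-0.2  ,  0.934,  1.11 ,  2.107, -1.143,  0.913, -0.533]))
red -20 1 (np.float64(0.22192448415256905), np.float64(0.4304243063743843), np.float64(0.22192448415256905), array([ 1.398,  1.241, -1.385,  1.752,  1.01 ,  1.572,  0.746]))
red -20 -1 (np.float64(0.09466933220551575), np.float64(0.09466933220551575), np.float64(0.09469093262123243), array([-0.088,  1.012,  1.017,  1.856, -0.796,  1.198, -0.829]))
red -35 1 (np.float64(0.2793396558743909), np.float6
[... 3802 characters left out ...]
20 1 (np.float64(0.21205501417095254), np.float64(0.21205501417095254), np.float64(0.2142790044921391), array([ 0.9  ,  1.173, -1.282,  1.688,  0.881,  1.436,  0.559]))
s-78 -20 -1 (np.float64(0.028958872665469995), np.float64(0.028958872665469995), np.float64(0.30073863202988255), array([-0.62 ,  1.403,  1.424,  1.795, -1.204,  1.652, -0.843]))
s-78 -35 1 (np.float64(0.20895027831665597), np.float64(0.20895027831665597), np.float64(0.21666717045656553), array([ 0.781,  1.165, -1.09 ,  1.505,  0.613,  1.558,  0.742]))
s-78 -35 -1 (np.float64(0.07703580089167815), np.float64(0.20895027831665636), np.float64(0.07703580089167815), array([ 0.346,  0.878, -0.292,  1.54 ,  0.041,  1.334, -1.916]))
```

Run:
```python
from bench import r
from geo import *
H={}
for c in('top','side'):
    p,d=r.grab_frame(c);k=r.get_calibration(c);T=np.array(k['extrinsics']);M=np.array(k['mtx'])
    v,u=np.nonzero(d>0);z=d[v,u];Q=np.stack([(u-M[0,2])/M[0,0]*z,(v-M[1,2])/M[1,1]*z,z],1)@T[:3,:3].T+T[:3,3]
    for x,y,h in Q:
        if -.1<x<1.1 and -1.2<y<.3 and h<.9:
            kk=(int(np.floor(x/.05)),int(np.floor(y/.05)));H[kk]=max(H.get(kk,-9),h)
print('     '+' '.join(f'{j*5:4d}' for j in range(5,-25,-1)))
for i in range(20,-3,-1):print(f'{i*5:4d} '+' '.join(f'{H[(i,j)]*100:4.0f}' if (i,j) in H else '   .' for j in range(5,-25,-1)))
```

```text
25   20   15   10    5    0   -5  -10  -15  -20  -25  -30  -35  -40  -45  -50  -55  -60  -65  -70  -75  -80  -85  -90  -95 -100 -105 -110 -115 -120
 100    .  -49  -49  -49  -49    .    .    .    .    .    0   38   39   15   15   15   10    .    .    .    .    .    .    .    .    .    .    .    .    .
  95  -49  -49  -54  -52  -49  -49    .    .    .    .    1    1    1    8    8   15   15   15    8    .    .    .    .    .    .    .    .    .    .    .
  90  -49  -55  -55  -53  -55  -49    .    .    .    0    1    1    1   22   22    .    8   15   15   15    8    .    .    .    .    .    .    .    .    .
  85  -49  -60  -54  -54  -57    .    .    .    0   14   18   16   22   22   22   22   22    8   10   15   16   10    .    .    .    .    .    .    .    .
  80  -49  -49  -54  -54    .    .    .    .    1   14   17    6   22   22   22   22   22   22    8    9   15   15   15    9    .    .    .    .    .    .
  75  -79  -49  -49  -49    .    .    .    0    1    1    1   22   22   22   22   22   22   22   22    3    9    9   15   15   15    8    .    .    .    .
  70  -79    .    .   
[... 1912 characters left out ...]
    0    1    1    0    .    .    .    .    .    .    .    .    .    .    .    .
   5  -78  -79    0    0    2   26   26   23    2    0    .    .    .    .    0    0    0    .    .    .    .    .    .    .    .    .    .    .    .    .
   0  -78  -79    .    .    .    .   18   23    2    0    .    .    .    .    .    .    .    .    .    .    .    .    .    .    .    .    .    .    .    .
  -5    .    .    .    .    .    .    .    7    2    0    .    .    .    .    .    .    .    .    .    .    .    .    .    .    .    .    .    .    .    .
 -10    .    .    .    .    .    .    .    .   -6    .    .    .    .    .    .    .    .    .    .    .    .    .    .    .    .    .    .    .    .    .
```

```bash
cat > plan.py <<'E'
from geo import *
from scipy.optimize import least_squares
from scipy.sparse import lil_matrix
p_=np.array(P)
def Rz(a):c,s=np.cos(a),np.sin(a);return np.array([[c,-s,0],[s,c,0],[0,0,1]])
def Ry(a):c,s=np.cos(a),np.sin(a);return np.array([[c,0,s],[0,1,0],[-s,0,c]])
OF=[p_[[2,10,3]],p_[[4,11,5]],p_[[6,12,7]],p_[[8,13,9]]]
def fast(q):
    T=Rz(-q[0]);ax=[(0*T[0],-T[:,2])];x=T@OF[0];pts=[x]
    ax.append((x,T[:,1]));T=T@Ry(q[1]);ax.append((x,-T[:,2]));T=T@Rz(-q[2]);x=x+T@OF[1];pts.append(x)
    ax.append((x,T[:,1]));T=T@Ry(q[3]);x=x+T@OF[2];pts.append(x)
    ax.append((x,-T[:,2]));T=T@Rz(-q[4]);ax.append((x,T[:,1]));T=T@Ry(q[5]);ax.append((x,-T[:,2]));x=x+T@OF[3];pts.append(x)
    T=T@Rz(-q[6]+p_[1])
    J=np.array([np.r_[np.cross(a,x-o),a] for o,a in ax]).T
    return x,T,pts,J
s_=np.linspace(0,1,12)[:,None]
def nul(q):
    n=np.linalg.svd(fast(q)[3])[2][-1];return n*np.sign(n[2]*1)
def obst(q,zmin):
    x,T,p,J=fast(q);p=np.array(p);seg=[p[i]+s_*(p[i+1]-p[i]) for i in range(3)];x=np.vstack(seg)
    l=np.c_[(x[:,:2]-A)@U,(x[:,:2]-A)@N]
    dp=np.hypot(np.maximum(np.abs(l[:,0])-.025,0),np.maximum(np.abs(l[:,1])-.025,0)).min()
    db=np.sqrt(np.maximum(np.maximum(-l[:,0],l[:,0]-1.26),0)**2+np.maximum(np.abs(l[:,1])-.025,0)**2+np.maximum(.67-x[:,2],0)**2).min()
    return np.array([max(0,.11-dp),max(0,.10-db),max(0,zmin-p[3][2]),max(0,.22-np.hypot(*p[3][:2])),max(0,.22-np.hypot(*p[2][:2]))])
def solve(q0,X,Tm,K,guess,zmin,q3goal=None,it=60):
    Tm=Tm.as_matrix()
    mx=np.array([.2,.2,.25,.25,.25,.25,.25])
    def res(v):
        Q=np.vstack([q0,v.reshape(K,7)]);o=[]
        for k in range(K):
            d=Q[k+1]-Q[k];n=nul((Q[k]+Q[k+1])/2)
            x0,T0,_,J0=fast(Q[k]);x1,T1,_,_=fast(Q[k+1])
            ca=np.clip((np.trace(T0.T@T1)-1)/2,-1,1)
            o+=[60*(n@d),10*max(0,np.linalg.norm(x1-x0)-.055)*5,10*max(0,np.arccos(ca)-.17)]
            o+=list(.3*d)+list(40*obst(Q[k+1],zmin))+list(20*np.maximum(0,np.maximum(LO+.05-Q[k+1],Q[k+1]-HI+.05)))
        x,T=fast(Q[-1])[:2];o+=list(100*(x-X))+list(30*R.from_matrix(T.T@Tm).as_rotvec())
        if q3goal is not None:o+=[10*(Q[-1][2]-q3goal)]
        return np.array(o)
    m=22;nr=m*K+6+(q3goal is not None);S=lil_matrix((nr,7*K),dtype=int)
    for k in range(K):
        S[m*k:m*k+m,7*k:7*k+7]=1
        if k:S[m*k:m*k+m,7*k-7:7*k]=1
    S[m*K:,7*K-7:]=1
    h=least_squares(res,np.array(guess).ravel(),jac_sparsity=S,max_nfev=it,tr_solver='lsmr')
    Q=np.vstack([q0,h.x.reshape(K,7)])
    return Q,h
def rows(Q):
    for a,b in zip(Q[:-1],Q[1:]):
        xa,Ta=fast(a)[:2];xb,Tb=fast(b)[:2]
        yield np.r_[Ta.T@(xb-xa),np.degrees(R.from_matrix(Ta.T@Tb).as_rotvec())]
def simrow(q,row,m=4):
    x,T=fast(q)[:2];X=x+T@row[:3];w=np.radians(row[3:])
    for s in np.arange(1,m+1)/m:
        for _ in range(3):
            x1,T1,_,J=fast(q);Ts=T@R.from_rotvec(w*s).as_matrix();xs=x+s*(X-x)
            q=q+np.linalg.pinv(J)@np.r_[xs-x1,R.from_matrix(Ts@T1.T).as_rotvec()]
    return q
E
cat > go.py <<'E'
from plan import *
import time
q0=np.array(json.loads(open('log.jsonl').readlines()[-1])['joints'])
x=place('w',.078);Tm=tool(WA,0,1);X=np.array([*x,.17])
K=48
fold=np.array([0,-.2,-.6,2.35,.6,1.0,0.2]);goal=np.array([1.2,1.0,-1.1,1.6,1.0,1.2,.8])
key=np.array([q0,[-1.2,-.2,-.3,2.3,.3,1.1,-.2],[-.2,-.2,-.7,2.3,.6,1.1,.2],[.9,0.2,-1.0,2.2,.9,1.1,.6],goal])
g=np.array([[np.interp(t,np.linspace(0,1,5),key[:,j]) for j in range(7)] for t in np.arange(1,K+1)/K])
t=time.time();Q,h=solve(q0,X,Tm,K,g,.14,-1.1,60);print(time.time()-t,h.cost,h.nfev)
np.save('Q.npy',Q)
n=[abs(nul((a+b)/2)@(b-a)) for a,b in zip(Q,Q[1:])];print('nh',sum(n),max(n))
RW=np.array(list(rows(Q)));RW=np.c_[RW[:,:3].round(3),RW[:,3:].round(1)]
q=q0
for k,rw in enumerate(RW):
    q=simrow(q,rw)
    if k%3==2:print(k,q,np.array(clear(q)[:3]),fast(q)[0],rw)
E
python3 go.py
```

```text
40.5635449886322 26.891251529563398 60
nh 0.09052298827140928 0.005970153171940243
2 [-1.179  0.389 -0.045  1.814 -0.202  1.288 -0.14 ] [0.293 0.278 0.626] [0.162 0.449 0.208] [-0.013 -0.053  0.002  1.3    1.1   -5.4  ]
5 [-1.156  0.246 -0.052  2.003 -0.11   1.183 -0.016] [0.288 0.268 0.437] [0.17  0.369 0.204] [-0.008 -0.008  0.006 -2.2   -0.4   -2.6  ]
8 [-1.063  0.088 -0.036  2.008 -0.16   0.92   0.265] [0.258 0.254 0.428] [0.245 0.434 0.268] [-0.027  0.031 -0.037 -9.7    0.4   -2.6  ]
11 [-0.881 -0.293 -0.339  2.309 -0.009  0.54   0.145] [0.313 0.277 0.047] [0.209 0.393 0.325] [ 0.034  0.035  0.017 -3.9   -9.1   -3.2  ]
14 [-0.615 -0.159 -0.737  2.148  0.479  0.934 -0.197] [0.269 0.287 0.181] [0.259 0.362 0.337] [-0.03  -0.023  0.04   9.2   -0.    -4.2  ]
17 [-0.51  -0.203 -0.534  2.237  0.389  0.891  0.097] [0.142 0.276 0.137] [0.324 0.246 0.306] [-0.038 -0.028 -0.004  0.6   -3.3    2.2  ]
20 [-0.533 -0.183 -0.556  2.227  0.473  0.895  0.22 ] [0.144 0.286 0.157] [0.333 0.259 0.313] [ 0.029  0.042  0.021 -2.4    5.3   -7.9  ]
23 [-0.464 -0.302 -1.025  2.388  0.764  1.209 -0.232] 
[... 508 characters left out ...]
 0.747  0.16  -1.135  2.36   0.927  1.208  0.62 ] [0.116 0.129 0.08 ] [ 0.343 -0.167  0.223] [-0.006 -0.05  -0.027  6.9   -4.     2.3  ]
38 [ 0.68   0.348 -1.007  2.293  1.467  1.239  0.305] [0.107 0.064 0.147] [ 0.494 -0.222  0.241] [-0.055  0.008  0.029 -0.6   -7.1    8.3  ]
41 [ 0.601  0.841 -0.879  1.57   1.217  1.369  0.537] [0.268 0.061 0.531] [ 0.692 -0.266  0.129] [-0.053  0.032  0.044 -6.2    8.3    5.5  ]
44 [ 0.976  0.967 -1.07   1.321  0.915  1.196  0.841] [0.445 0.096 0.34 ] [ 0.722 -0.385  0.134] [ 0.018 -0.056 -0.004 -6.7    8.1    4.5  ]
47 [ 1.295  0.849 -1.183  1.557  0.793  1.272  1.006] [0.464 0.043 0.227] [ 0.537 -0.416  0.167] [ 0.052 -0.033 -0.024 10.1   -4.2    0.1  ]
```

```bash
cat > cyc.py <<'E'
from plan import *
def goto(q,X,Tm,log):
    x,T=fast(q)[:2];n=int(max(np.ceil(np.linalg.norm(X-x)/.05),np.ceil(np.degrees(R.from_matrix(T.T@Tm).magnitude())/9),1))
    w=R.from_matrix(T.T@Tm).as_rotvec()
    for i in range(n):
        rw=np.r_[T.T@(X-x)/n,0,0,0];rr=np.degrees(w/n)
        # shift in rotating frame
        xc,Tc=fast(q)[:2];rw=np.r_[Tc.T@((X-xc)/(n-i)),rr]
        q=simrow(q,rw,2);c=clear(q);log.append((c[0],c[1],c[2]))
    return q
if __name__=='__main__':
  for tl in(0,-10):
    for q3 in(-1.0,-1.15,-1.3):
        X=np.array([*place('w',.078),.15]);Tw=tool(WA,tl,1).as_matrix();Ts=tool(SA,tl,1).as_matrix()
        q=np.array([1.295,.849,-1.183,1.557,.793,1.272,1.006])
        for _ in range(40):
            n=nul(q);q=q+n*np.clip((q3-q[2]),-.05,.05);x,T,_,J=fast(q);q=q+np.linalg.pinv(J)@np.r_[X-x,R.from_matrix(Tw@T.T).as_rotvec()]
        print(tl,'start',q,clear(q)[:3])
        for yw in(.078,.026,-.026,-.078):
            L=[];up=lambda k,y,z:np.array([*place(k,y),z])
            for X,T in((up('w',yw,.15),Tw),(up('w',yw,.02),Tw),(up('w',yw,.15),Tw),(up('s',-yw,.15),Ts),(up('s',-yw,.02),Ts),(up('s',-yw,.15),Ts)):
                q=goto(q,X,T,L)
            L=np.array(L);print(yw,q[2],L.min(0))
E
python3 cyc.py
```

```text
0 start [ 1.2    0.78  -1.     1.563  0.692  1.187  1.067] (np.float64(0.4626100349741295), np.float64(0.015013777030961588), np.float64(0.4099999999999999))
0.078 -1.1133089302411467 [0.216 0.    0.295]
0.026 -1.0724753560241889 [0.255 0.    0.303]
-0.026 -1.037171239589959 [0.281 0.    0.327]
-0.078 -1.0058632523678004 [0.303 0.    0.299]
0 start [ 1.267  0.859 -1.15   1.558  0.811  1.265  0.993] (np.float64(0.4635248115432228), np.float64(0.04272636035315196), np.float64(0.26))
0.078 -1.2529164768054704 [0.216 0.    0.154]
0.026 -1.209059661613571 [0.256 0.    0.16 ]
-0.026 -1.170215732910273 [0.281 0.    0.178]
-0.078 -1.1341989864543622 [0.306 0.003 0.136]
0 start [ 1.318  0.954 -1.3    1.555  0.934  1.36   0.923] (np.float64(0.4635182482115399), np.float64(0.08232683923742407), np.float64(0.11000000000000054))
0.078 -1.3903723952783946 [0.216 0.028 0.017]
0.026 -1.3460640512500224 [0.257 0.031 0.019]
-0.026 -1.305931090962949 [0.281 0.039 0.027]
-0.078 -1.267661072087074 [ 0.307  0.038 -0.021]
-10 start [ 1.14   0.871 -1.     1.41   0.66   1.417  1.103] (np.float64(0.4599874773
[... 233 characters left out ...]
35655 [0.307 0.    0.304]
-10 start [ 1.198  0.946 -1.15   1.405  0.773  1.488  1.034] (np.float64(0.46230897128284), np.float64(0.07752728386661689), np.float64(0.26))
0.078 -1.2613896777421636 [0.217 0.03  0.147]
0.026 -1.2232530533714498 [0.257 0.029 0.154]
-0.026 -1.1883055798686029 [0.282 0.033 0.174]
-0.078 -1.1549581637307296 [0.307 0.028 0.143]
-10 start [ 1.243  1.033 -1.3    1.402  0.89   1.573  0.968] (np.float64(0.4632606975187018), np.float64(0.11858011128855417), np.float64(0.1100000000000001))
0.078 -1.39694724387212 [0.217 0.081 0.012]
0.026 -1.3595930551898219 [0.257 0.077 0.015]
-0.026 -1.3246431067717455 [0.282 0.081 0.028]
-0.078 -1.2904191445134845 [ 0.307  0.074 -0.012]
```

```bash
sed -i 's/,\.15)/,.088)/g; s/\.02),T/.018),T/g; s/for tl in(0,-10)/for tl in(0,-8,-15)/; s/(-1.0,-1.15,-1.3)/(-.9,-1.05,-1.2,-1.3)/; s/,\.15\])/,.088])/' cyc.py; python3 cyc.py
```

```text
0 start [ 1.149  0.817 -0.9    1.605  0.707  1.075  1.055] (np.float64(0.46069613246439645), np.float64(0.0210295088855178), np.float64(0.5099999999999997))
0.078 -0.9940761868902538 [0.216 0.    0.415]
0.026 -0.9659462963140937 [0.256 0.    0.423]
-0.026 -0.9414598056260224 [0.281 0.    0.443]
-0.078 -0.9199562581669698 [0.304 0.    0.425]
0 start [ 1.224  0.891 -1.05   1.6    0.83   1.154  0.979] (np.float64(0.46306759743882503), np.float64(0.05302671551573812), np.float64(0.3599999999999999))
0.078 -1.1393128206170897 [0.216 0.001 0.269]
0.026 -1.1081383870455992 [0.257 0.002 0.275]
-0.026 -1.080464161967694 [0.281 0.008 0.294]
-0.078 -1.0552541216999205 [0.306 0.008 0.271]
0 start [ 1.285  0.982 -1.2    1.596  0.955  1.25   0.91 ] (np.float64(0.4635312571230945), np.float64(0.09402006892415427), np.float64(0.2100000000000002))
0.078 -1.2820376025763682 [0.216 0.049 0.127]
0.026 -1.2492347298834179 [0.257 0.046 0.13 ]
-0.026 -1.2196419634844085 [0.281 0.052 0.144]
-0.078 -1.1919709025906875 [0.307 0.047 0.112]
0 start [ 1.318  1.051 -1.3    1.593  1.039  1.325  0.868] (np.float64(
[... 2323 characters left out ...]
05  0.272]
-15 start [ 1.183  1.097 -1.2    1.362  0.872  1.567  0.995] (np.float64(0.4616585576016641), np.float64(0.14937920749277078), np.float64(0.20999999999999996))
0.078 -1.2966202623774168 [0.217 0.125 0.113]
0.026 -1.2687130586894768 [0.257 0.116 0.119]
-0.026 -1.2421231819326057 [0.282 0.111 0.136]
-0.078 -1.2158254951463823 [0.307 0.099 0.117]
-15 start [ 1.21   1.157 -1.3    1.36   0.952  1.628  0.955] (np.float64(0.4625658149267321), np.float64(0.17962081977445732), np.float64(0.11000000000000054))
0.078 -1.386969477208543 [0.217 0.161 0.023]
0.026 -1.3603741100614037 [0.257 0.152 0.027]
-0.026 -1.334684637767942 [0.282 0.148 0.041]
-0.078 -1.3088848288136774 [0.307 0.136 0.017]
```

```bash
python3 - <<'E'
s=open('plan.py').read()
s=s.replace("max(0,.22-np.hypot(*p[2][:2]))])","max(0,.22-np.hypot(*p[2][:2])),max(0,.88*p[3][0]-.472*p[3][1]-.685),max(0,.88*p[2][0]-.472*p[2][1]-.80)])")
s=s.replace("m=22","m=24").replace("60*(n@d)","200*(n@d)")
open('plan.py','w').write(s)
E
cat > go.py <<'E'
from plan import *
import time
q0=np.array(json.loads(open('log.jsonl').readlines()[-1])['joints'])
Tm=tool(WA,-12,1);X=np.array([*place('w',.078),.12])
K=64
Q=np.load('Q.npy');t0=np.linspace(0,1,len(Q));g=np.array([[np.interp(t,t0,Q[:,j]) for j in range(7)] for t in np.arange(1,K+1)/K])
t=time.time();Q,h=solve(q0,X,Tm,K,g,.12,-1.2,250);print(time.time()-t,h.cost,h.nfev)
np.save('Q2.npy',Q)
n=[abs(nul((a+b)/2)@(b-a)) for a,b in zip(Q,Q[1:])];print('nh',sum(n),max(n))
RW=np.array(list(rows(Q)));RW=np.c_[RW[:,:3].round(3),RW[:,3:].round(1)]
print('max',np.linalg.norm(RW[:,:3],axis=1).max(),np.linalg.norm(RW[:,3:],axis=1).max(),np.abs(np.diff(Q,axis=0)).max(0))
q=q0;np.save('RW.npy',RW)
for k,rw in enumerate(RW):
    q=simrow(q,rw);c=clear(q)
    if k%3==0 or k>60:print(k,q,np.array(c[:3]),fast(q)[0],c[3])
E
python3 go.py
```

```text
119.2317407131195 11.352893700710627 138
nh 0.0029914608670095853 0.00030392709580485565
max 0.0737631344236401 14.901677757890218 [0.248 0.285 0.244 0.286 0.216 0.342 0.269]
0 [-1.346  0.408  0.02   1.651 -0.047  1.371 -0.467] [0.332 0.306 0.549] [0.176 0.513 0.25 ] [0.093 0.199 0.784]
3 [-1.176  0.393 -0.046  1.814 -0.204  1.29  -0.139] [0.292 0.278 0.626] [0.162 0.448 0.206] [0.123 0.174 0.787]
6 [-1.159  0.274 -0.05   1.969 -0.121  1.223 -0.048] [0.289 0.27  0.471] [0.169 0.377 0.206] [0.101 0.117 0.808]
9 [-1.129  0.178 -0.06   2.02  -0.107  1.063  0.085] [0.283 0.261 0.42 ] [0.192 0.395 0.22 ] [0.083 0.068 0.82 ]
12 [-0.993 -0.012 -0.013  2.084 -0.259  0.87   0.453] [0.224 0.229 0.328] [0.253 0.403 0.288] [ 0.035 -0.03   0.829]
15 [-0.882 -0.291 -0.33   2.294 -0.017  0.521  0.158] [0.311 0.277 0.049] [0.215 0.404 0.337] [-0.061 -0.145  0.808]
18 [-0.641 -0.269 -0.741  2.176  0.428  0.851 -0.232] [0.302 0.301 0.071] [0.227 0.378 0.365] [-0.082 -0.114  0.812]
21 [-0.558 -0.102 -0.62   2.191  0.367  0.919  0.04 ] [0.205 0.28  0.238] [0.289 0.302 0.282] [-0.016 -0.061  0.827]
24 [-
[... 1199 characters left out ...]
0.864  1.758  1.335  1.696  0.381] [0.17  0.091 0.224] [ 0.595 -0.228  0.119] [ 0.367 -0.225  0.619]
57 [ 0.606  0.944 -1.094  1.501  1.104  1.45   0.564] [0.254 0.116 0.316] [ 0.703 -0.14   0.116] [ 0.346 -0.285  0.594]
60 [ 1.112  1.036 -1.285  1.493  0.817  1.321  0.853] [0.41  0.122 0.125] [ 0.629 -0.277  0.12 ] [ 0.179 -0.44   0.55 ]
61 [ 1.231  1.095 -1.319  1.435  0.714  1.378  0.941] [0.441 0.148 0.091] [ 0.597 -0.323  0.126] [ 0.131 -0.472  0.522]
62 [ 1.241  1.059 -1.288  1.429  0.775  1.456  1.025] [0.463 0.131 0.122] [ 0.563 -0.368  0.127] [ 0.123 -0.465  0.539]
63 [ 1.201  1.035 -1.202  1.39   0.843  1.532  1.003] [0.462 0.119 0.208] [ 0.539 -0.417  0.118] [ 0.137 -0.454  0.551]
```

```bash
cat > resample.py <<'E'
from plan import *
def segd(a,b,c,d):
    s=np.linspace(0,1,15)[:,None];return np.linalg.norm((a+s*(b-a))[:,None]-(c+s*(d-c))[None],axis=2).min()
def resample(Q,f=.9):
    D=[np.array([c for c in Q])];cost=[]
    for a,b in zip(Q,Q[1:]):
        xa,Ta=fast(a)[:2];xb,Tb=fast(b)[:2]
        cost.append(max(np.linalg.norm(xb-xa)/.0625,np.degrees(R.from_matrix(Ta.T@Tb).magnitude())/10.7,(np.abs(b-a)/np.array([.209,.209,.275,.275,.275,.275,.275])).max()))
    s=np.r_[0,np.cumsum(cost)];n=int(np.ceil(s[-1]/f));t=np.linspace(0,s[-1],n+1)
    return np.array([[np.interp(k,s,Q[:,j]) for j in range(7)] for k in t])
def show(Q,q0):
    RW=np.array(list(rows(Q)));RW=np.c_[RW[:,:3].round(3),RW[:,3:].round(1)];q=q0;W=[]
    for k,rw in enumerate(RW):
        qa=q;q=simrow(q,rw);c=clear(q);p=fast(q)[2];b=np.array([0,0,0.])
        W.append([c[0],c[1],c[2],segd(p[2],p[3],p[0],p[1]),segd(p[2],p[3],b,p[0]),p[3][2],np.abs((q-qa)/np.array([.209,.209,.275,.275,.275,.275,.275])).max()])
    W=np.array(W);print('min post beam lim self base z',W.min(0)[:6],'maxspeed',W[:,6].max());print('end',q,fast(q)[0],np.linalg.norm(RW[:,:3],axis=1).max(),np.linalg.norm(RW[:,3:],axis=1).max(),len(RW))
    return RW
if __name__=='__main__':
    Q=np.load('Q2.npy');Qs=resample(Q);RW=show(Qs,Q[0]);np.save('RW.npy',RW)
    for i,rw in enumerate(RW):print(i,*[f'{a:g}' for a in rw])
E
python3 resample.py
```

```text
min post beam lim self base z [0.106 0.    0.041 0.269 0.289 0.112] maxspeed 0.8918949926845907
end [ 1.139  0.932 -1.01   1.401  0.695  1.427  1.091] [ 0.536 -0.419  0.117] 0.05573149917237109 9.891915891272024 57
0 0.007 0.021 0.051 6 1.5 -1.8
1 -0.01 -0 0.047 4.5 6.4 -4.3
2 -0.015 -0.045 0.009 1.5 2.9 -5.4
3 -0.033 -0.044 0.009 -0.5 -3.3 -3.3
4 -0.02 -0.01 0.006 -6.3 -1.7 -6.3
5 -0.008 0.028 -0.024 -8.7 -0.1 -3.7
6 -0.02 0.032 -0.03 -9.1 0.5 -2.7
7 -0.02 -0.006 -0.037 -9 0.8 -3
8 0 -0.021 -0.041 -8.8 -2.5 -2.5
9 0.01 -0.007 -0.019 -6.8 -6 -2.3
10 0.024 0.024 0.008 -3.4 -5.8 -2.6
11 0.017 0.015 -0.005 1.1 -5.7 -3
12 -0.008 -0.003 -0.014 4.6 -7.1 -3
13 -0.029 -0.019 -0 7.1 -5 -3
14 -0.014 -0.029 0.042 8.4 2.2 -3.2
15 -0.006 -0.038 0.037 4.9 5.2 -1.4
16 -0.028 -0.045 0.008 0.9 -0.5 2.3
17 -0.044 -0.025 -0.017 -1 -4.9 2.1
18 -0.021 -0.01 -0.018 0.8 -5.6 -4.1
19 0.026 0.02 0.024 0.3 4 -7.7
20 -0.028 0.002 -0.023 -4.6 -5.8 -2.6
21 0.024 -0.011 -0.003 3.8 -6.3 -4.1
22 0.026 -0.024 -0.015 7.2 -5.9 -2.2
23 0.009 -0.023 -0.038 7.1 -6.4 -0.4
24 0.006 -0.037 -0.034 7.7 -5.5 0.9
25 -0.011 -0.0
[... 395 characters left out ...]
7 -0.004 -0.054 -0.004 1.9 -0.3 3.4
38 0.003 -0.048 -0.022 8.5 -3.5 1.7
39 -0.019 -0.048 -0.005 9 -1.6 0.8
40 -0.042 -0.022 0.023 5.3 -4.7 -2.8
41 -0.04 0.026 0.02 -3 -6.1 3.1
42 -0.005 0.044 0.006 -6.4 -2.2 6.6
43 -0.015 -0.004 0.049 -6 2 6.8
44 -0.029 0.017 0.035 3.7 8.1 1.2
45 -0.024 0.031 0.027 4.5 8.8 -0.4
46 -0.024 0.038 0.018 4.8 8.5 -0.6
47 -0.043 0.02 -0.011 -8.8 3.4 1.1
48 -0.023 0.029 -0.024 -9.4 0.6 1.3
49 -0.01 0.029 -0.019 -9.5 0.2 0.9
50 -0.001 0.004 -0.002 -9.2 1.6 0.6
51 0.005 -0.04 0.009 -8.8 3.2 1.1
52 0.007 -0.051 0.003 -8.4 3.1 3.1
53 0.006 -0.053 -0.006 -7.6 1.5 5.5
54 0.006 -0.052 -0.014 -6.9 4 3.6
55 0.005 -0.053 -0.016 7.5 0.6 -3.1
56 -0.004 -0.054 -0.001 8.7 1.7 3.6
```

```bash
python3 - <<'E'
s=open('plan.py').read()
s=s.replace("10*max(0,np.linalg.norm(x1-x0)-.055)*5,10*max(0,np.arccos(ca)-.17)","200*max(0,np.linalg.norm(x1-x0)-.056),80*max(0,np.arccos(ca)-.172)")
s=s.replace("list(.3*d)+","list(.3*d+40*np.sign(d)*np.maximum(0,abs(d)-mx))+").replace("mx=np.array([.2,.2,","mx=np.array([.19,.19,")
open('plan.py','w').write(s)
E
cat > go2.py <<'E'
from resample import *
import time
Q0=np.load('Q2.npy');Tm=tool(WA,-12,1);X=np.array([*place('w',.078),.12])
g=resample(Q0,.9);K=len(g)-1;t=time.time()
Q,h=solve(Q0[0],X,Tm,K,g[1:],.12,-1.2,200);print(time.time()-t,h.cost,h.nfev)
np.save('Q3.npy',Q);RW=show(Q,Q[0]);np.save('RW.npy',RW)
for i,rw in enumerate(RW):print(i,*[f'{a:g}' for a in rw])
E
python3 go2.py
```

```text
115.83207058906555 10.352173195993558 173
min post beam lim self base z [ 0.108  0.    -0.178  0.269  0.294  0.117] maxspeed 1.2641977348189253
end [ 1.225  1.087 -1.294  1.385  0.918  1.59   0.962] [ 0.54  -0.418  0.121] 0.056435804238089846 9.916148445843275 57
0 0.006 0.022 0.051 5.6 1.6 -2.1
1 -0.011 -0.003 0.05 5 5.5 -4
2 -0.015 -0.042 0.009 1.4 3.1 -5.2
3 -0.029 -0.039 0.007 -1 -2.2 -3.9
4 -0.019 -0.009 0.004 -5.7 -1.6 -5.7
5 -0.009 0.024 -0.02 -8.2 -0.1 -3.9
6 -0.018 0.031 -0.03 -9.3 0.7 -3.1
7 -0.02 -0.002 -0.04 -9.5 0.4 -2.7
8 0.001 -0.02 -0.046 -9.2 -2.8 -2.3
9 0.014 -0.002 -0.024 -7.5 -5.9 -2.3
10 0.02 0.035 0.007 -4.5 -6 -3.4
11 0.02 0.013 -0.003 1.1 -5.1 -3.6
12 -0.007 -0.012 -0.01 5.7 -6.9 -3.5
13 -0.028 -0.028 0.002 8 -5.2 -2.7
14 -0.012 -0.031 0.045 9 2.7 -3
15 -0.006 -0.038 0.041 5.4 5.6 -1.3
16 -0.03 -0.045 0.007 0.8 -0.3 2.2
17 -0.043 -0.022 -0.024 -1.9 -5.5 1.6
18 -0.019 -0.009 -0.016 0.7 -5.2 -4
19 0.018 0.013 0.02 0.3 2.7 -6.6
20 -0.023 0.01 -0.032 -5.2 -6.6 -2.5
21 0.024 -0.007 0 3.7 -5.4 -5.4
22 0.025 -0.027 -0.015 7.6 -5.8 -2.4
23 0.011 -0.028 -0.034 7.6 -6.3
[... 460 characters left out ...]
 -0.002 -0.053 -0.017 3.8 -2.4 3.5
38 0.007 -0.048 -0.028 9 -2.8 2.8
39 -0.017 -0.053 -0.007 9.7 -0.7 1.5
40 -0.023 -0.025 0.045 7.5 -2.4 -5.9
41 -0.019 0.037 0.037 -5.9 -0.7 7.4
42 0.029 0.03 0.038 -8.5 3 3.9
43 0.016 0.032 0.043 -3.6 2.3 -1.1
44 -0.041 0.006 0.038 5.9 7.9 -0.4
45 -0.032 0.04 0.023 7.7 6.2 -0.4
46 -0.049 0.012 -0.025 -1.7 9.7 0.1
47 -0.055 -0.008 -0.007 -8.7 2.2 4.1
48 -0.034 0.018 -0.031 -9.5 -0.4 2.5
49 -0.014 0.028 -0.021 -9.8 -0.6 1
50 -0.003 0.012 -0.001 -9.8 0.8 0.2
51 0.003 -0.018 0.013 -9.5 2.7 0.4
52 0.006 -0.035 0.005 -9.3 2.4 2.3
53 0.01 -0.034 0.003 -8.8 2.8 3.4
54 0.002 -0.034 -0.008 -8.4 3.5 3.8
55 0.001 -0.051 -0.017 5.7 0.5 -1.5
56 -0.004 -0.056 -0 8.4 1.7 3
```

```bash
F='"fingers":0.085'
python3 -m jog '[{"fingers":0.085,"x":0.006,"y":0.022,"z":0.051,"rx":5.6,"ry":1.6,"rz":-2.1},{"fingers":0.085,"x":-0.011,"y":-0.003,"z":0.05,"rx":5,"ry":5.5,"rz":-4},{"fingers":0.085,"x":-0.015,"y":-0.042,"z":0.009,"rx":1.4,"ry":3.1,"rz":-5.2},{"fingers":0.085,"x":-0.029,"y":-0.039,"z":0.007,"rx":-1,"ry":-2.2,"rz":-3.9},{"fingers":0.085,"x":-0.019,"y":-0.009,"z":0.004,"rx":-5.7,"ry":-1.6,"rz":-5.7},{"fingers":0.085,"x":-0.009,"y":0.024,"z":-0.02,"rx":-8.2,"ry":-0.1,"rz":-3.9},{"fingers":0.085,"x":-0.018,"y":0.031,"z":-0.03,"rx":-9.3,"ry":0.7,"rz":-3.1},{"fingers":0.085,"x":-0.02,"y":-0.002,"z":-0.04,"rx":-9.5,"ry":0.4,"rz":-2.7}]' | tail -1
python3 log.py
python3 -m jog '[{"fingers":0.085,"x":0.001,"y":-0.02,"z":-0.046,"rx":-9.2,"ry":-2.8,"rz":-2.3},{"fingers":0.085,"x":0.014,"y":-0.002,"z":-0.024,"rx":-7.5,"ry":-5.9,"rz":-2.3},{"fingers":0.085,"x":0.02,"y":0.035,"z":0.007,"rx":-4.5,"ry":-6,"rz":-3.4},{"fingers":0.085,"x":0.02,"y":0.013,"z":-0.003,"rx":1.1,"ry":-5.1,"rz":-3.6},{"fingers":0.085,"x":-0.007,"y":-0.012,"z":-0.01,"rx":5.7,"ry":-6.9,"rz":-3.5},{"fingers":0.085,"x":-0.028,"y":-0.028,"z":0.002,"rx":8,"ry":-5.2,"rz":-2.7},{"fingers":0.085,"x":-0.012,"y":-0.031,"z":0.045,"rx":9,"ry":2.7,"rz":-3},{"fingers":0.085,"x":-0.006,"y":-0.038,"z":0.041,"rx":5.4,"ry":5.6,"rz":-1.3}]' | tail -1
python3 log.py
python3 - <<'E'
from plan import *
Q=np.load('Q3.npy');print(Q[8],Q[16]);print(fast(Q[16])[0])
E
```

```text
gripper_force: 0.0
3.98 [-0.989  0.026 -0.027  2.067 -0.259  0.864  0.435] [0.255 0.415 0.278] [-0.407 -2.988 -0.397] 0.7
gripper_force: 0.0
4.97 [-0.561 -0.059 -0.662  2.17   0.398  0.924 -0.016] [0.284 0.322 0.277] [0.187 2.761 0.038] 1.6
[-0.999  0.023 -0.023  2.071 -0.253  0.866  0.428] [-0.564 -0.065 -0.664  2.173  0.4    0.922 -0.021]
[0.283 0.322 0.278]
```

```bash
sed -i 's/LO+.05-Q\[k+1\],Q\[k+1\]-HI+.05/LO+.09-Q[k+1],Q[k+1]-HI+.09/' plan.py
cat > go3.py <<'E'
from resample import *
import time,sys
i=int(sys.argv[1]);src=sys.argv[2];dst=sys.argv[3]
q0=np.array(json.loads(open('log.jsonl').readlines()[-1])['joints'])
Q0=np.load(src);Tm=tool(WA,-12,1);X=np.array([*place('w',.078),.12])
g=Q0[i+1:];K=len(g);t=time.time()
Q,h=solve(q0,X,Tm,K,g,.12,-1.2,150);print(time.time()-t,h.cost,h.nfev)
np.save(dst,Q);RW=np.array(list(rows(Q)));RW=np.c_[RW[:,:3].round(3),RW[:,3:].round(1)];q=q0
for k,rw in enumerate(RW):
    q=simrow(q,rw);c=clear(q)
    print(k,*[f'{a:g}' for a in rw],'|',np.array(c[:3]).round(2),q[2].round(2),np.abs(q-Q[k+1]).max().round(3),fast(q)[0].round(2))
print(q)
E
python3 go3.py 16 Q3.npy Q4.npy
```

```text
18.246280908584595 10.477997455756748 40
0 -0.03 -0.038 0.028 1.2 3.8 2.9 | [0.17 0.26 0.25] -0.56 0.001 [0.32 0.28 0.26]
1 -0.026 -0.02 -0.045 -4.9 -7.8 0.3 | [0.15 0.27 0.12] -0.54 0.004 [0.32 0.26 0.31]
2 -0.031 -0.006 -0.019 2.5 -7.5 -4.2 | [0.13 0.27 0.09] -0.59 0.005 [0.34 0.24 0.34]
3 0.025 0.015 0.03 0.4 4.9 -7.4 | [0.14 0.28 0.19] -0.59 0.005 [0.34 0.26 0.3 ]
4 -0.024 0.016 -0.03 -6.5 -6.8 -3 | [0.15 0.28 0.09] -0.57 0.007 [0.35 0.28 0.34]
5 0.013 -0.014 -0.003 5.4 -7.1 -4.2 | [0.14 0.32 0.09] -0.74 0.005 [0.34 0.26 0.33]
6 0.025 -0.022 -0.024 7.8 -5.7 -2.1 | [0.16 0.32 0.09] -0.92 0.008 [0.3  0.24 0.34]
7 0.015 -0.03 -0.042 8.2 -5.5 -0 | [0.18 0.32 0.09] -1.1 0.007 [0.26 0.21 0.36]
8 0.009 -0.042 -0.036 8 -5.3 2.3 | [0.2  0.32 0.09] -1.28 0.012 [0.23 0.18 0.38]
9 -0.02 -0.037 0.017 9.4 -2 2.2 | [0.18 0.31 0.08] -1.33 0.017 [0.24 0.14 0.4 ]
10 -0.014 -0.016 0.052 9.8 0.8 -1 | [0.13 0.26 0.07] -1.34 0.016 [0.28 0.1  0.4 ]
11 0.045 0.025 0.012 0.1 5.9 -7.9 | [0.13 0.19 0.07] -1.34 0.019 [0.28 0.11 0.35]
12 0.008 0.029 0.021 -0.2 5.1 -8.5 | [0.11 0.15 0.09] -1.31 0.02 [0.3  0.1
[... 1756 characters left out ...]
| [0.28 0.12 0.24] -1.1 0.082 [ 0.64 -0.25  0.14]
34 -0.003 0.015 -0 -9.8 0.5 -0.4 | [0.3  0.12 0.23] -1.18 0.083 [ 0.65 -0.24  0.13]
35 0.004 -0.016 0.014 -9.3 2.6 0.1 | [0.35 0.12 0.17] -1.24 0.084 [ 0.64 -0.26  0.12]
36 0.009 -0.034 0.008 -9.3 2.7 2.1 | [0.41 0.12 0.1 ] -1.31 0.085 [ 0.62 -0.28  0.12]
37 0.012 -0.032 0.003 -8.7 2.8 3.2 | [0.42 0.14 0.05] -1.36 0.084 [ 0.59 -0.31  0.12]
38 -0.003 -0.027 -0.002 -8.6 2.9 3.6 | [0.45 0.17 0.02] -1.39 0.084 [ 0.58 -0.33  0.12]
39 -0.004 -0.041 -0.012 4.5 -0 -1.3 | [0.46 0.16 0.04] -1.37 0.085 [ 0.56 -0.37  0.12]
40 0.001 -0.056 -0.006 7.9 2 2.6 | [0.46 0.14 0.11] -1.3 0.087 [ 0.53 -0.42  0.12]
[ 1.236  1.081 -1.297  1.399  0.921  1.59   0.957]
```

```bash
python3 -m jog '[{"fingers":0.085,"x":-0.03,"y":-0.038,"z":0.028,"rx":1.2,"ry":3.8,"rz":2.9},{"fingers":0.085,"x":-0.026,"y":-0.02,"z":-0.045,"rx":-4.9,"ry":-7.8,"rz":0.3},{"fingers":0.085,"x":-0.031,"y":-0.006,"z":-0.019,"rx":2.5,"ry":-7.5,"rz":-4.2},{"fingers":0.085,"x":0.025,"y":0.015,"z":0.03,"rx":0.4,"ry":4.9,"rz":-7.4},{"fingers":0.085,"x":-0.024,"y":0.016,"z":-0.03,"rx":-6.5,"ry":-6.8,"rz":-3},{"fingers":0.085,"x":0.013,"y":-0.014,"z":-0.003,"rx":5.4,"ry":-7.1,"rz":-4.2},{"fingers":0.085,"x":0.025,"y":-0.022,"z":-0.024,"rx":7.8,"ry":-5.7,"rz":-2.1},{"fingers":0.085,"x":0.015,"y":-0.03,"z":-0.042,"rx":8.2,"ry":-5.5,"rz":0}]' | tail -1
python3 log.py
python3 go3.py 8 Q4.npy Q5.npy; python3 -c "
import numpy as np;np.set_printoptions(precision=3,suppress=True);print(np.load('Q4.npy')[8])"
```

```text
gripper_force: 0.0
5.98 [-0.449 -0.25  -1.111  2.351  0.778  1.298 -0.27 ] [0.262 0.207 0.358] [-0.056  2.159 -0.356] 1.5
11.166749477386475 10.413996466884846 33
0 0.005 -0.042 -0.036 7.8 -5.5 2.3 | [0.2  0.32 0.09] -1.28 0.004 [0.23 0.17 0.38]
1 -0.02 -0.037 0.018 9.4 -1.9 2.4 | [0.17 0.31 0.09] -1.32 0.003 [0.24 0.14 0.41]
2 -0.012 -0.015 0.052 9.7 1 -1.3 | [0.13 0.27 0.07] -1.34 0.015 [0.28 0.1  0.4 ]
3 0.046 0.027 0.012 -0.1 5.9 -7.9 | [0.13 0.19 0.07] -1.34 0.021 [0.28 0.11 0.35]
4 0.007 0.031 0.021 -0.2 5.1 -8.5 | [0.11 0.15 0.09] -1.31 0.02 [0.31 0.12 0.32]
5 0.024 0.002 0.036 -0.3 5.6 -8.1 | [0.11 0.13 0.09] -1.32 0.022 [0.31 0.09 0.29]
6 0.011 0.004 0.041 -0.6 6.3 -7.6 | [0.11 0.1  0.09] -1.31 0.025 [0.33 0.06 0.26]
7 0.005 0.002 0.037 -4.1 5.6 -7 | [0.11 0.09 0.07] -1.34 0.032 [0.34 0.03 0.23]
8 0.009 -0.025 0.049 -1.5 6.8 0.8 | [0.11 0.09 0.09] -1.32 0.041 [ 0.35 -0.02  0.22]
9 0.007 -0.039 0.024 3.6 3.4 4.3 | [0.11 0.1  0.09] -1.28 0.045 [ 0.35 -0.06  0.23]
10 0.003 0.039 -0.012 -5.8 -0.7 -3.1 | [0.11 0.09 0.09] -1.32 0.045 [ 0.35 -0.03  0.21]
11 0.019 -0.001 0.025 -5.7 
[... 1318 characters left out ...]
9.8 0.4 -0.5 | [ 0.1   0.   -1.39] -2.8 2.351 [ 0.65 -0.24  0.12]
27 0.004 -0.016 0.014 -9.3 2.6 0.1 | [ 0.16  0.   -1.48] -2.89 2.381 [ 0.64 -0.26  0.12]
28 0.009 -0.033 0.008 -9.3 2.7 2 | [ 0.22  0.   -1.55] -2.96 2.406 [ 0.62 -0.28  0.12]
29 0.013 -0.033 0.003 -8.7 2.9 3.2 | [ 0.26  0.   -1.6 ] -3.01 2.43 [ 0.59 -0.31  0.12]
30 -0.003 -0.026 -0.002 -8.7 2.8 3.6 | [ 0.3   0.   -1.64] -3.05 2.478 [ 0.58 -0.33  0.12]
31 -0.005 -0.04 -0.011 4.3 -0 -1.2 | [ 0.31  0.   -1.61] -3.02 2.475 [ 0.56 -0.37  0.12]
32 0.001 -0.056 -0.007 7.8 2.1 2.6 | [ 0.3   0.   -1.54] -2.95 2.469 [ 0.53 -0.42  0.12]
[ 3.674 -0.728 -2.948  1.433 -0.106  1.205  1.742]
[-0.449 -0.255 -1.099  2.35   0.779  1.282 -0.256]
```

```bash
python3 - <<'E'
from plan import *
Q=np.load('Q5.npy')
print(np.array([np.linalg.svd(fast(q)[3])[1][-1] for q in Q]))
print(Q[11:18])
E
cat > go4.py <<'E'
from resample import *
import sys,plan
i0,src,dst,n=int(sys.argv[1]),sys.argv[2],sys.argv[3],int(sys.argv[4])
keep=int(sys.argv[5])
_o=plan.obst
def ob(q,zm):
    v=_o(q,zm);v[4]+=3*max(0,.09-np.linalg.svd(fast(q)[3])[1][-1]);return v
plan.obst=ob
q0=np.array(json.loads(open('log.jsonl').readlines()[-1])['joints'])
Q0=np.load(src);Tm=tool(WA,-12,1);X=np.array([*place('w',.078),.12])
head=Q0[i0+1:i0+1+keep];st=head[-1] if keep else q0
goal=np.load('Q3.npy')[-1]
g=np.vstack([head.reshape(-1,7),[st+(goal-st)*t for t in np.arange(1,n+1)/n]]) if n else Q0[i0+1:]
Q,h=solve(q0,X,Tm,len(g),g,.12,-1.2,200);print(h.cost,h.nfev)
np.save(dst,Q);RW=np.array(list(rows(Q)));RW=np.c_[RW[:,:3].round(3),RW[:,3:].round(1)];q=q0
for k,rw in enumerate(RW):
    q=simrow(q,rw);c=clear(q)
    print(k,*[f'{a:g}' for a in rw],'|',np.array(c[:3]).round(2),q[2].round(2),np.abs(q-Q[k+1]).max().round(3),fast(q)[0].round(2),np.linalg.svd(fast(q)[3])[1][-1].round(2))
print(q)
E
python3 go4.py 0 Q5.npy Q6.npy 16 9
```

```text
[0.114 0.091 0.079 0.077 0.099 0.126 0.125 0.135 0.13  0.133 0.137 0.133
 0.125 0.103 0.076 0.075 0.075 0.109 0.128 0.124 0.155 0.233 0.295 0.299
 0.282 0.27  0.264 0.263 0.261 0.26  0.259 0.253 0.251 0.247]
[[ 0.382  0.344 -1.276  2.351  0.906  1.447  0.224]
 [ 0.544  0.332 -1.303  2.352  0.854  1.348  0.387]
 [ 0.734  0.228 -1.323  2.353  0.903  1.269  0.591]
 [ 0.91   0.038 -1.312  2.342  0.875  1.137  0.72 ]
 [ 0.927 -0.113 -1.29   2.351  0.878  1.152  0.704]
 [ 0.947  0.007 -1.323  2.35   1.055  1.362  0.57 ]
 [ 0.837  0.197 -1.279  2.351  1.295  1.557  0.507]]
10.746850386929735 127
0 0.014 -0.035 -0.041 6.8 -4.2 5.7 | [0.21 0.32 0.09] -1.3 0.005 [0.22 0.18 0.38] 0.09
1 -0.036 -0.02 0.031 8.4 -2.1 4.7 | [0.16 0.31 0.09] -1.32 0.004 [0.26 0.16 0.4 ] 0.08
2 -0.003 -0.017 0.053 9 0.1 4.1 | [0.12 0.25 0.06] -1.35 0.02 [0.29 0.12 0.39] 0.07
3 0.056 -0.002 0.002 4.2 6.6 -6 | [0.15 0.18 0.06] -1.35 0.025 [0.27 0.11 0.34] 0.1
4 0.043 0.034 0.01 1.1 5.6 -8 | [0.14 0.13 0.08] -1.29 0.023 [0.27 0.13 0.28] 0.15
5 -0.013 -0.001 0.009 1.4 5.6 -8 | [0.13 0.11 0.07] -1.34 0.027 [0.29 0.13 0.29
[... 1083 characters left out ...]
.12] 0.29
18 -0.046 0.004 -0.032 -7.4 -6.6 0.2 | [0.22 0.12 0.22] -1.17 0.062 [ 0.53 -0.13  0.12] 0.28
19 -0.048 -0.026 -0.012 -7.8 -5.8 1.6 | [0.28 0.12 0.2 ] -1.21 0.064 [ 0.57 -0.15  0.12] 0.27
20 -0.034 -0.045 -0.002 -8 -4.1 3.9 | [0.33 0.12 0.17] -1.24 0.066 [ 0.6  -0.2   0.12] 0.26
21 -0.011 -0.055 0.001 -7 -0.9 6.9 | [0.38 0.12 0.16] -1.25 0.067 [ 0.6  -0.26  0.12] 0.26
22 0.001 -0.055 -0.008 -4.9 1.2 6.6 | [0.43 0.12 0.16] -1.25 0.069 [ 0.58 -0.31  0.13] 0.25
23 -0.002 -0.056 -0.007 0.5 0.4 1.2 | [0.46 0.12 0.17] -1.24 0.07 [ 0.56 -0.36  0.13] 0.25
24 -0.011 -0.055 0 3.6 -1.4 4.1 | [0.46 0.12 0.21] -1.2 0.071 [ 0.54 -0.42  0.12] 0.25
[ 1.196  1.031 -1.197  1.388  0.839  1.528  1.006]
```

```bash
python3 - <<'E'
s=open('plan.py').read()
a=s.index("    db=np.sqrt(");b=s.index("    return np.array([max(0,.11-dp)")
s=s[:a]+"""    c1=np.abs(l[:,1])-.025;c2=.67-x[:,2];e=np.maximum(np.maximum(-l[:,0],l[:,0]-1.26),0)
    db=np.sqrt(e**2+np.maximum(c1,0)**2+np.maximum(c2,0)**2)+np.where(e>0,0,np.minimum(np.maximum(c1,c2),0));db=db.min()
    sv=np.linalg.svd(J)[1][-1]
"""+s[b:]
s=s.replace("max(0,.22-np.hypot(*p[2][:2])),","max(0,.22-np.hypot(*p[2][:2]))+2*max(0,.08-sv),")
s=s.replace("list(40*obst(Q[k+1],zmin))","list(40*obst(Q[k+1],zmin))+list(40*obst((Q[k]+Q[k+1])/2,zmin))").replace("m=24","m=31")
open('plan.py','w').write(s)
E
cat > go5.py <<'E'
from resample import *
import sys
q0=np.array(json.loads(open('log.jsonl').readlines()[-1])['joints'])
Tm=tool(WA,-12,1);X=np.array([*place('w',.078),.12])
def run(g,dst,it=200):
    Q,h=solve(q0,X,Tm,len(g),g,.12,-1.2,it);print(h.cost,h.nfev);np.save(dst,Q);report(Q)
def report(Q):
    RW=np.array(list(rows(Q)));RW=np.c_[RW[:,:3].round(3),RW[:,3:].round(1)];q=q0
    for k,rw in enumerate(RW):
        qa=q;q=simrow(q,rw);cc=np.array([clear(qa+(q-qa)*t)[:3] for t in(.25,.5,.75,1)]).min(0)
        print(k,*[f'{a:g}' for a in rw],'|',cc.round(2),q[2].round(2),np.abs(q-Q[k+1]).max().round(3),fast(q)[0].round(2),fast(q)[2][1].round(2))
    print(q)
if __name__=='__main__':
    key=np.array([q0,np.load('Q5.npy')[9],[.93,0,-1.3,2.3,.9,1.2,.6],[1.6,.2,-1.32,2.3,.9,1.2,.6],[1.6,.7,-1.32,2.2,1.1,1.2,.6],[1.45,1.05,-1.32,1.9,1.1,1.3,.7],np.load('Q3.npy')[-1]])
    ts=np.array([0,9,15,21,26,30,36]);g=np.array([[np.interp(t,ts,key[:,j]) for j in range(7)] for t in range(1,37)])
    g[:9]=np.load('Q5.npy')[1:10]
    run(g,'Q6.npy')
E
time python3 go5.py
```

```text
0.37877779967269115 90
0 0.014 -0.034 -0.042 7 -3.7 5.9 | [0.18 0.32 0.09] -1.3 0.005 [0.22 0.18 0.38] [-0.09 -0.08  0.82]
1 -0.048 -0.011 0.016 8.4 -1.4 5.1 | [0.17 0.3  0.09] -1.32 0.007 [0.25 0.17 0.42] [-0.06 -0.05  0.82]
2 0.001 -0.015 0.054 8.9 0.8 4.2 | [0.13 0.25 0.06] -1.35 0.022 [0.29 0.13 0.4 ] [ 0.04 -0.03  0.83]
3 0.055 0.005 0.009 2.8 5.5 -7.7 | [0.13 0.18 0.06] -1.34 0.025 [0.27 0.13 0.34] [0.14 0.01 0.81]
4 0.037 0.037 0.021 1.5 5.5 -8.1 | [0.13 0.12 0.07] -1.28 0.022 [0.28 0.15 0.29] [0.23 0.04 0.78]
5 0.005 -0.013 0.019 1.8 5.4 -8.1 | [0.13 0.11 0.08] -1.33 0.026 [0.29 0.13 0.28] [0.23 0.02 0.78]
6 -0.012 -0.026 0.048 3.2 4.8 -8 | [0.12 0.09 0.05] -1.36 0.035 [0.31 0.08 0.28] [ 0.22 -0.03  0.78]
7 -0.013 -0.036 0.041 3.4 6.4 -6.6 | [0.12 0.08 0.04] -1.37 0.046 [0.33 0.02 0.29] [ 0.21 -0.07  0.78]
8 -0.007 -0.023 0.051 0.8 2.7 -6.2 | [0.11 0.08 0.03] -1.38 0.057 [ 0.34 -0.03  0.28] [ 0.19 -0.11  0.78]
9 0.004 0.008 0.055 -4.8 2.1 0.3 | [0.11 0.08 0.02] -1.39 0.071 [ 0.35 -0.07  0.24] [ 0.18 -0.14  0.78]
10 0.027 0.01 0.021 -4.1 6.5 3.3 | [0.11 0.08 0.01] -1.4 0.077 [
[... 2096 characters left out ...]
.7 4.8 -2.3 | [0.46 0.13 0.06] -1.35 0.109 [ 0.49 -0.47  0.12] [-0.03 -0.47  0.56]
31 0.008 0.053 0.01 -1 5.1 -4.7 | [0.46 0.13 0.05] -1.36 0.104 [ 0.53 -0.42  0.12] [ 0.02 -0.48  0.54]
32 0.004 0.018 0.004 2.1 4.5 -3.4 | [0.46 0.13 0.06] -1.34 0.102 [ 0.54 -0.41  0.12] [ 0.06 -0.48  0.54]
33 0.009 0.015 0.003 4.3 3.8 -4.1 | [0.46 0.13 0.07] -1.32 0.101 [ 0.54 -0.39  0.12] [ 0.09 -0.47  0.54]
34 -0 -0.016 -0.003 3.4 2.4 -0.9 | [0.46 0.13 0.1 ] -1.29 0.102 [ 0.53 -0.4   0.12] [ 0.11 -0.47  0.54]
35 -0.01 -0.009 -0.001 3.2 1.9 -1.4 | [0.46 0.13 0.13] -1.26 0.101 [ 0.53 -0.42  0.12] [ 0.13 -0.46  0.54]
[ 1.228  1.061 -1.26   1.401  0.886  1.56   0.972]
real	0m58.750s
user	0m58.914s
sys	0m0.157s
```

```bash
python3 -m jog '[{"fingers":0.085,"x":0.014,"y":-0.034,"z":-0.042,"rx":7,"ry":-3.7,"rz":5.9},{"fingers":0.085,"x":-0.048,"y":-0.011,"z":0.016,"rx":8.4,"ry":-1.4,"rz":5.1},{"fingers":0.085,"x":0.001,"y":-0.015,"z":0.054,"rx":8.9,"ry":0.8,"rz":4.2},{"fingers":0.085,"x":0.055,"y":0.005,"z":0.009,"rx":2.8,"ry":5.5,"rz":-7.7},{"fingers":0.085,"x":0.037,"y":0.037,"z":0.021,"rx":1.5,"ry":5.5,"rz":-8.1},{"fingers":0.085,"x":0.005,"y":-0.013,"z":0.019,"rx":1.8,"ry":5.4,"rz":-8.1}]' | tail -1
python3 log.py
cat > go6.py <<'E'
from go5 import *
i=int(sys.argv[1]);run(np.load(sys.argv[2])[i+1:],sys.argv[3],120)
E
sed -i 's/LO+.09-Q/LO+.09+L3-Q/; s/^def solve/L3=np.array([0,0,.05,0,0,0,0])\ndef solve/' plan.py
python3 go6.py 6 Q6.npy Q7.npy
```

```text
gripper_force: 0.0
6.72 [-0.227  0.418 -1.316  2.259  0.771  1.807 -0.553] [0.286 0.129 0.275] [ 0.187  2.344 -0.978] 1.0
0.3880624637613241 120
0 -0.021 -0.032 0.041 5.6 6.2 5.3 | [0.11 0.1  0.1 ] -1.28 0.002 [0.31 0.08 0.28] [ 0.22 -0.02  0.78]
1 -0.019 -0.034 0.041 4.6 6.5 -5.6 | [0.11 0.1  0.13] -1.28 0.002 [0.33 0.03 0.29] [ 0.2  -0.06  0.79]
2 -0.01 -0.029 0.047 3 1.9 -8.6 | [0.11 0.1  0.13] -1.28 0.005 [ 0.33 -0.03  0.29] [ 0.18 -0.09  0.79]
3 -0.005 -0.011 0.055 -0.1 -0.1 -6.5 | [0.11 0.1  0.11] -1.28 0.006 [ 0.34 -0.08  0.27] [ 0.17 -0.11  0.79]
4 0.032 0.013 0.045 -5.8 7.6 2.3 | [0.11 0.1  0.08] -1.28 0.006 [ 0.32 -0.11  0.23] [ 0.15 -0.13  0.79]
5 0.018 -0.033 0.035 -1.2 6.3 -1.5 | [0.1  0.11 0.07] -1.28 0.008 [ 0.3  -0.16  0.23] [ 0.1  -0.14  0.8 ]
6 -0.024 0.012 0.042 -9.2 0 -3.6 | [0.11 0.1  0.08] -1.28 0.009 [ 0.32 -0.19  0.19] [ 0.07 -0.16  0.8 ]
7 0.027 -0.015 0.029 -6.1 5.3 4 | [0.14 0.1  0.09] -1.28 0.012 [ 0.29 -0.21  0.18] [ 0.03 -0.16  0.81]
8 0.015 -0.052 -0.016 3.2 -0.6 9.3 | [0.19 0.11 0.09] -1.29 0.028 [ 0.27 -0.24  0.22] [-0.02 -0.06  0.83]
9 -0.004 -0.046 
[... 1548 characters left out ...]
-0.07 -0.43  0.61]
24 -0.008 0.055 0.01 -2.5 5.7 -0.5 | [0.46 0.11 0.13] -1.28 0.049 [ 0.49 -0.48  0.12] [-0.02 -0.46  0.58]
25 0.012 0.054 0.01 -0.7 5.5 -4.9 | [0.46 0.11 0.12] -1.29 0.045 [ 0.53 -0.43  0.12] [ 0.03 -0.47  0.56]
26 0.011 0.029 0.004 1.5 5.2 -4.4 | [0.46 0.11 0.12] -1.29 0.043 [ 0.54 -0.41  0.12] [ 0.06 -0.47  0.55]
27 0.011 0.011 0.003 4.5 4 -4.2 | [0.46 0.11 0.13] -1.26 0.043 [ 0.54 -0.39  0.12] [ 0.1  -0.46  0.56]
28 -0.003 -0.013 -0.005 3.4 2.1 -1.4 | [0.46 0.11 0.15] -1.24 0.043 [ 0.53 -0.4   0.12] [ 0.11 -0.46  0.56]
29 -0.014 -0.009 0.001 4 1.3 -1.5 | [0.46 0.11 0.18] -1.2 0.042 [ 0.54 -0.42  0.12] [ 0.14 -0.45  0.55]
[ 1.202  1.031 -1.201  1.391  0.843  1.53   0.997]
```

```bash
python3 -m jog '[{"fingers":0.085,"x":-0.021,"y":-0.032,"z":0.041,"rx":5.6,"ry":6.2,"rz":5.3},{"fingers":0.085,"x":-0.019,"y":-0.034,"z":0.041,"rx":4.6,"ry":6.5,"rz":-5.6},{"fingers":0.085,"x":-0.01,"y":-0.029,"z":0.047,"rx":3,"ry":1.9,"rz":-8.6},{"fingers":0.085,"x":-0.005,"y":-0.011,"z":0.055,"rx":-0.1,"ry":-0.1,"rz":-6.5},{"fingers":0.085,"x":0.032,"y":0.013,"z":0.045,"rx":-5.8,"ry":7.6,"rz":2.3},{"fingers":0.085,"x":0.018,"y":-0.033,"z":0.035,"rx":-1.2,"ry":6.3,"rz":-1.5},{"fingers":0.085,"x":-0.024,"y":0.012,"z":0.042,"rx":-9.2,"ry":0,"rz":-3.6},{"fingers":0.085,"x":0.027,"y":-0.015,"z":0.029,"rx":-6.1,"ry":5.3,"rz":4}]' | tail -1
python3 log.py
python3 go6.py 8 Q7.npy Q8.npy
```

```text
gripper_force: 0.0
7.72 [ 1.159  0.224 -1.268  2.353  0.847  1.108  0.678] [ 0.294 -0.215  0.183] [-0.336 -2.964  0.84 ] 0.9
0.10532003641014677 46
0 0.013 -0.049 -0.024 4.8 -0.8 8.6 | [0.19 0.11 0.09] -1.27 0.006 [ 0.27 -0.24  0.23] [-0.02 -0.04  0.83]
1 -0.007 -0.046 -0.027 9 -0.1 4 | [0.18 0.11 0.1 ] -1.28 0.006 [ 0.27 -0.26  0.28] [-0.03 -0.03  0.83]
2 -0.008 0.017 0.01 3.8 -1 0.9 | [0.16 0.1  0.11] -1.29 0.015 [ 0.28 -0.26  0.26] [ 0.03 -0.13  0.81]
3 0.012 0.041 0.036 -9 2.7 -3 | [0.17 0.1  0.09] -1.28 0.014 [ 0.28 -0.26  0.2 ] [ 0.03 -0.16  0.81]
4 0.033 -0.011 0.03 -6.6 7 -2 | [0.21 0.1  0.09] -1.29 0.019 [ 0.24 -0.27  0.18] [-0.   -0.16  0.81]
5 0.022 -0.049 -0.015 2.3 1.1 9.5 | [0.26 0.1  0.1 ] -1.3 0.038 [ 0.21 -0.29  0.22] [-0.03 -0.05  0.83]
6 0.013 -0.046 -0.029 9.2 -0.3 3.6 | [0.26 0.11 0.1 ] -1.3 0.039 [ 0.18 -0.3   0.27] [-0.03  0.02  0.83]
7 -0.008 -0.036 0.021 9.6 0.3 2 | [0.26 0.11 0.08] -1.33 0.056 [ 0.16 -0.34  0.28] [-0.03 -0.1   0.82]
8 -0.014 0.025 0.048 -1.4 1.4 -8.7 | [0.27 0.1  0.09] -1.25 0.048 [ 0.16 -0.37  0.24] [-0.01 -0.2   0.79]
9 -0.019 0.04 0.035 -
[... 702 characters left out ...]
-0.07 -0.43  0.61]
16 -0.007 0.055 0.009 -3.1 6.2 0.6 | [0.46 0.11 0.13] -1.28 0.039 [ 0.49 -0.48  0.12] [-0.02 -0.46  0.58]
17 0.014 0.053 0.01 -1.7 6 -4.3 | [0.46 0.11 0.12] -1.29 0.037 [ 0.52 -0.44  0.12] [ 0.02 -0.47  0.56]
18 0.018 0.035 0.002 1.4 5.8 -5.1 | [0.46 0.12 0.11] -1.3 0.036 [ 0.54 -0.4   0.13] [ 0.06 -0.47  0.55]
19 0.012 0.008 -0.002 5 3.9 -4.5 | [0.46 0.11 0.12] -1.28 0.035 [ 0.53 -0.39  0.13] [ 0.09 -0.46  0.56]
20 -0.002 -0.016 -0.003 4.1 2.2 -1.9 | [0.46 0.11 0.14] -1.25 0.035 [ 0.53 -0.4   0.13] [ 0.1  -0.46  0.56]
21 -0.02 -0.006 0.008 4.2 0.7 -1.5 | [0.46 0.11 0.17] -1.21 0.036 [ 0.54 -0.42  0.12] [ 0.13 -0.45  0.55]
[ 1.206  1.03  -1.206  1.397  0.844  1.527  0.998]
```

```bash
python3 -m jog '[{"fingers":0.085,"x":0.013,"y":-0.049,"z":-0.024,"rx":4.8,"ry":-0.8,"rz":8.6},{"fingers":0.085,"x":-0.007,"y":-0.046,"z":-0.027,"rx":9,"ry":-0.1,"rz":4},{"fingers":0.085,"x":-0.008,"y":0.017,"z":0.01,"rx":3.8,"ry":-1,"rz":0.9},{"fingers":0.085,"x":0.012,"y":0.041,"z":0.036,"rx":-9,"ry":2.7,"rz":-3},{"fingers":0.085,"x":0.033,"y":-0.011,"z":0.03,"rx":-6.6,"ry":7,"rz":-2},{"fingers":0.085,"x":0.022,"y":-0.049,"z":-0.015,"rx":2.3,"ry":1.1,"rz":9.5},{"fingers":0.085,"x":0.013,"y":-0.046,"z":-0.029,"rx":9.2,"ry":-0.3,"rz":3.6},{"fingers":0.085,"x":-0.008,"y":-0.036,"z":0.021,"rx":9.6,"ry":0.3,"rz":2}]' | tail -1
python3 log.py
python3 go6.py 8 Q8.npy Q9.npy
```

```text
gripper_force: 0.0
8.72 [ 1.565  0.069 -1.394  2.346  0.947  1.402  0.521] [ 0.161 -0.333  0.303] [-0.942 -2.486  1.354] 2.5
0.035465649137449984 51
0 -0.002 -0.017 0.053 2.3 6.4 -3.3 | [0.27 0.1  0.04] -1.29 0.009 [ 0.13 -0.38  0.29] [-0.03 -0.16  0.81]
1 -0.024 0.04 0.031 -7.9 -2.5 -1.4 | [0.31 0.1  0.12] -1.28 0.009 [ 0.15 -0.4   0.24] [-0.04 -0.19  0.79]
2 -0.03 0.04 0.026 -9.6 -2.2 0.2 | [0.35 0.1  0.13] -1.28 0.007 [ 0.18 -0.41  0.19] [-0.05 -0.23  0.78]
3 -0.038 0.029 0.029 -9.8 -1.3 0.1 | [0.38 0.1  0.14] -1.27 0.008 [ 0.22 -0.43  0.15] [-0.07 -0.27  0.75]
4 -0.047 0.02 0.024 -9.6 -2.2 0.8 | [0.43 0.1  0.14] -1.27 0.007 [ 0.26 -0.46  0.13] [-0.09 -0.32  0.72]
5 -0.051 0.021 0.009 -8.7 -1.1 4.5 | [0.46 0.1  0.14] -1.27 0.005 [ 0.31 -0.47  0.12] [-0.1  -0.36  0.68]
6 -0.051 0.022 0.006 -7.2 0.8 6.6 | [0.46 0.1  0.14] -1.27 0.006 [ 0.37 -0.49  0.12] [-0.09 -0.39  0.65]
7 -0.042 0.037 0.006 -6.3 3.7 6.6 | [0.46 0.1  0.14] -1.27 0.004 [ 0.42 -0.5   0.12] [-0.06 -0.43  0.61]
8 -0.024 0.05 0.007 -2.5 3 -1.8 | [0.46 0.1  0.14] -1.27 0.004 [ 0.48 -0.48  0.12] [-0.02 -0.45  0.59]
9 0.004 0.055 0.007 -0.2 4.7 -4.3 | [0.46 0.1  0.14] -1.27 0.004 [ 0.52 -0.45  0.12] [ 0.03 -0.46  0.57]
10 0.01 0.025 0.003 0.2 4.8 -3.9 | [0.46 0.1  0.14] -1.27 0.004 [ 0.53 -0.42  0.12] [ 0.06 -0.46  0.56]
11 0.009 0.025 -0.003 2.1 3.4 -4.7 | [0.46 0.11 0.14] -1.27 0.004 [ 0.54 -0.4   0.13] [ 0.09 -0.46  0.56]
12 -0.003 -0.007 -0.009 3.9 1.9 -1.8 | [0.46 0.11 0.15] -1.25 0.003 [ 0.54 -0.41  0.14] [ 0.11 -0.45  0.56]
13 -0.009 -0.009 0.014 3.1 2.8 -1.5 | [0.46 0.11 0.17] -1.21 0.004 [ 0.54 -0.42  0.12] [ 0.14 -0.45  0.55]
[ 1.203  1.033 -1.206  1.395  0.847  1.534  0.995]
```

Model and arm agree, so I'm running the rest of this path in two calls.

```bash
python3 -m jog '[{"fingers":0.085,"x":-0.002,"y":-0.017,"z":0.053,"rx":2.3,"ry":6.4,"rz":-3.3},{"fingers":0.085,"x":-0.024,"y":0.04,"z":0.031,"rx":-7.9,"ry":-2.5,"rz":-1.4},{"fingers":0.085,"x":-0.03,"y":0.04,"z":0.026,"rx":-9.6,"ry":-2.2,"rz":0.2},{"fingers":0.085,"x":-0.038,"y":0.029,"z":0.029,"rx":-9.8,"ry":-1.3,"rz":0.1},{"fingers":0.085,"x":-0.047,"y":0.02,"z":0.024,"rx":-9.6,"ry":-2.2,"rz":0.8},{"fingers":0.085,"x":-0.051,"y":0.021,"z":0.009,"rx":-8.7,"ry":-1.1,"rz":4.5},{"fingers":0.085,"x":-0.051,"y":0.022,"z":0.006,"rx":-7.2,"ry":0.8,"rz":6.6},{"fingers":0.085,"x":-0.042,"y":0.037,"z":0.006,"rx":-6.3,"ry":3.7,"rz":6.6}]' | tail -1
python3 log.py
python3 -m jog '[{"fingers":0.085,"x":-0.024,"y":0.05,"z":0.007,"rx":-2.5,"ry":3,"rz":-1.8},{"fingers":0.085,"x":0.004,"y":0.055,"z":0.007,"rx":-0.2,"ry":4.7,"rz":-4.3},{"fingers":0.085,"x":0.01,"y":0.025,"z":0.003,"rx":0.2,"ry":4.8,"rz":-3.9},{"fingers":0.085,"x":0.009,"y":0.025,"z":-0.003,"rx":2.1,"ry":3.4,"rz":-4.7},{"fingers":0.085,"x":-0.003,"y":-0.007,"z":-0.009,"rx":3.9,"ry":1.9,"rz":-1.8},{"fingers":0.085,"x":-0.009,"y":-0.009,"z":0.014,"rx":3.1,"ry":2.8,"rz":-1.5},{"fingers":0.085,"x":0,"y":0,"z":0,"rx":0,"ry":0,"rz":0}]'
python3 log.py
python3 - <<'E'
from bench import r
import cv2
for c in('side','top'):
    p,d=r.grab_frame(c);cv2.imwrite(f'pics/{c}2.png',p[:,:,::-1])
E
cat > to.py <<'E'
# to.py rack y z : offset to pose above a place (tilt -12), in tool axes from the commanded/measured pose, + predicted clearance
from cyc import *
import sys
from bench import r
k,y,z=sys.argv[1],float(sys.argv[2]),float(sys.argv[3]);az=WA if k=='w' else SA
o=r.get_obs();T=R.from_rotvec(o['orientation']).as_matrix();x=np.array(o['tcp_pos']);Tm=tool(az,-12,1).as_matrix()
a=T[:,2]  # TCP so that grasp point (19 mm behind) is over the place
G=np.array([*place(k,y),z])+Tm[:,2]*.019 - np.array([0,0,-.019])*1
d=T.T@(G-x);w=np.degrees(R.from_matrix(T.T@Tm).as_rotvec())
L=[];q=goto(np.array(o['joints']),G,Tm,L);L=np.array(L)
print('shift mm',(d*1000).round(1),'turn',w.round(1),'target',G,'clear',L.min(0),'q3',q[2])
E
python3 to.py w .078 .11
```

```text
gripper_force: 0.0
9.72 [ 1.627  0.957 -1.266  1.747  0.928  1.084  0.755] [ 0.422 -0.484  0.089] [1.346 2.711 0.14 ] 1.1
clock: 10.6
tcp_pos: [0.538, -0.4026, 0.0936]
orientation: [-0.801, -2.802, -0.165]
contact_force: [0.2, -0.5, -0.6]
grip_width: 0.0845
gripper_force: 0.0
10.6 [ 1.206  1.082 -1.215  1.398  0.838  1.526  1.   ] [ 0.538 -0.403  0.094] [-0.801 -2.802 -0.165] 0.8
shift mm [ -0.1 -12.2 -16.7] turn [ 2.6 -2.   0.9] target [ 0.534 -0.416  0.11 ] clear [0.463 0.124 0.197] q3 -1.2130707220405348
```

View pics/side2.png

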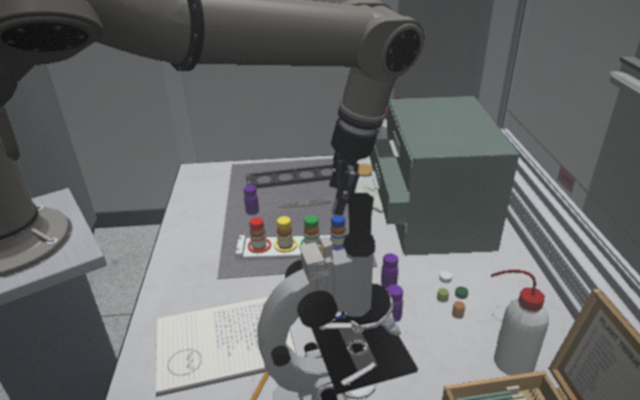

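The side view shows the arm reaching in under the beam, with the gripper over the blue bottle (338,225). The other bottles still stand at (257,235), (284,235) and (311,230). Next I align, go down and grip blue.

```bash
python3 -m jog '[{"fingers":0.085,"x":0,"y":-0.012,"z":-0.017,"rx":2.6,"ry":-2,"rz":0.9},{"fingers":0.085,"x":-0.0092,"y":0,"z":0.043,"rx":0,"ry":0,"rz":0},{"fingers":0.085,"x":0,"y":0,"z":0,"rx":0,"ry":0,"rz":0}]'|tail -3
python3 to.py w .078 .022
```

```text
contact_force: [-0.4, 0.1, 0.6]
grip_width: 0.0853
gripper_force: 0.0
shift mm [-10.2   0.8  42.2] turn [-0.1 -0.1 -0. ] target [ 0.534 -0.416  0.022] clear [0.462 0.169 0.255] q3 -1.1550511775870564
```

Run:
```python
from bench import r
import cv2,numpy as np
for c in('side','top'):
    p,d=r.grab_frame(c);
    a=p[180:280,220:380] if c=='side' else p[200:320,270:390]
    a=cv2.resize(a,None,fx=4,fy=4,interpolation=cv2.INTER_CUBIC)[:,:,::-1];cv2.imwrite(f'pics/{c}3.png',a)
    for n in('blue_bottle_center','blue_collar'):print(c,n,[(round(e['score'],2),np.round(e['xyz'],3)) for e in r.landmark_of(n,c)[:2]])
```

```text
side blue_bottle_center [(0.66, array([ 0.536, -0.412,  0.04 ])), (0.52, array([ 0.451, -0.358,  0.012]))]
side blue_collar [(0.44, array([ 0.534, -0.419,  0.011]))]
top blue_bottle_center [(0.55, array([ 0.54 , -0.414,  0.044]))]
top blue_collar [(0.42, array([ 0.536, -0.416,  0.009])), (0.28, array([ 0.474, -0.376,  0.004]))]
```

View pics/side3.png

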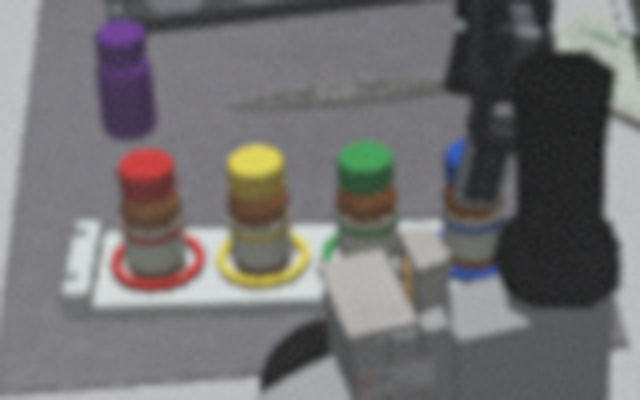

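The crop shows the near finger (490,150) in front of the blue bottle (470,220), with the fingers straddling it and clear of green. I go down and grip.

```bash
python3 -m jog '[{"fingers":0.085,"x":-0.0102,"y":0.001,"z":0.042,"rx":0,"ry":0,"rz":0},{"fingers":0.02,"x":0,"y":0,"z":0,"rx":0,"ry":0,"rz":0},{"fingers":0.02,"x":0,"y":0,"z":0,"rx":0,"ry":0,"rz":0},{"fingers":0.02,"x":0,"y":0,"z":0,"rx":0,"ry":0,"rz":0},{"fingers":0.02,"x":0,"y":0,"z":0,"rx":0,"ry":0,"rz":0},{"fingers":0.02,"x":0,"y":0,"z":0,"rx":0,"ry":0,"rz":0}]' 35
python3 to.py s -.078 .05
```

```text
clock: 12.12
tcp_pos: [0.5381, -0.4152, 0.0258]
orientation: [-0.822, -2.825, -0.086]
contact_force: [-0.1, -0.3, 6.7]
grip_width: 0.0292
gripper_force: 34.7
shift mm [167.9 265.2  10.2] turn [ 1.9  0.2 -8.7] target [ 0.54  -0.102  0.05 ] clear [0.214 0.136 0.145] q3 -1.2654836421305757
```

```bash
python3 -m jog '[{"fingers":0.02,"x":0.004,"y":0,"z":-0.018,"rx":0,"ry":0,"rz":0},{"fingers":0.02,"x":0.004,"y":0,"z":-0.018,"rx":0,"ry":0,"rz":0},{"fingers":0.02,"x":0,"y":0,"z":0,"rx":1,"ry":0,"rz":-4.4},{"fingers":0.02,"x":0,"y":0,"z":0,"rx":0.5,"ry":0,"rz":-4.4},{"fingers":0.02,"x":0,"y":0,"z":0,"rx":0,"ry":0,"rz":0}]'
python3 to.py s -.078 .06
```

```text
clock: 12.75
tcp_pos: [0.5372, -0.4145, 0.0619]
orientation: [-0.598, -2.878, -0.072]
contact_force: [-0.5, 0.3, -0.9]
grip_width: 0.0287
gripper_force: 34.6
shift mm [118.9 287.4  28.5] turn [0.4 0.1 0.2] target [ 0.54  -0.102  0.06 ] clear [0.214 0.126 0.14 ] q3 -1.2702817960149348
```

```bash
python3 -m jog '[{"fingers":0.02,"x":0.0198,"y":0.0479,"z":0.0047,"rx":0,"ry":0,"rz":0},{"fingers":0.02,"x":0.0198,"y":0.0479,"z":0.0047,"rx":0,"ry":0,"rz":0},{"fingers":0.02,"x":0.0198,"y":0.0479,"z":0.0047,"rx":0,"ry":0,"rz":0},{"fingers":0.02,"x":0.0198,"y":0.0479,"z":0.0047,"rx":0,"ry":0,"rz":0},{"fingers":0.02,"x":0.0198,"y":0.0479,"z":0.0047,"rx":0,"ry":0,"rz":0},{"fingers":0.02,"x":0.0198,"y":0.0479,"z":0.0047,"rx":0,"ry":0,"rz":0},{"fingers":0.02,"x":0,"y":0,"z":0,"rx":0,"ry":0,"rz":0},{"fingers":0.02,"x":0,"y":0,"z":0,"rx":0,"ry":0,"rz":0}]'
python3 to.py s -.078 .024
python3 - <<'E'
from bench import r
import cv2,numpy as np
for c in('side','top'):
    p,d=r.grab_frame(c)
    a=p[120:270,200:400] if c=='side' else p[130:280,150:350]
    cv2.imwrite(f'pics/{c}4.png',cv2.resize(a,None,fx=3,fy=3,interpolation=cv2.INTER_CUBIC)[:,:,::-1])
    print(c,[(round(e['score'],2),np.round(e['xyz'],3)) for e in r.landmark_of('blue_bottle_center',c)[:3]])
E
```

```text
clock: 13.75
tcp_pos: [0.5399, -0.1031, 0.0599]
orientation: [-0.6, -2.877, -0.071]
contact_force: [0.1, -1.3, -0.5]
grip_width: 0.0293
gripper_force: 34.7
shift mm [-7.   0.6 34.8] turn [0.3 0.1 0.1] target [ 0.54  -0.102  0.024] clear [0.214 0.153 0.178] q3 -1.2316820046779322
side [(0.43, array([ 0.54 , -0.1  ,  0.079])), (0.38, array([ 0.406, -0.332,  0.042]))]
top []
```

View pics/side4.png

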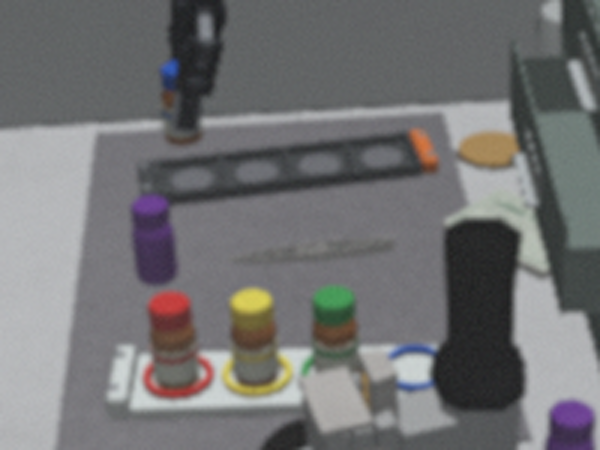

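The crop shows the blue bottle held upright at (180,105), above and behind the -78 pocket (195,180), as expected from perspective. Its collar at (415,367) is empty and the other bottles are undisturbed. I lower it.

```bash
python3 -m jog '[{"fingers":0.02,"x":-0.0035,"y":0,"z":0.0175,"rx":0,"ry":0,"rz":0},{"fingers":0.02,"x":-0.0035,"y":0.0005,"z":0.0175,"rx":0,"ry":0,"rz":0},{"fingers":0.02,"x":0,"y":0,"z":0,"rx":0,"ry":0,"rz":0}]' | sed -n 2,4p
python3 -m jog '[{"fingers":0.02,"x":-0.0006,"y":0,"z":0.003,"rx":0,"ry":0,"rz":0},{"fingers":0.02,"x":0,"y":0,"z":0,"rx":0,"ry":0,"rz":0}]' | sed -n 2,4p
python3 -m jog '[{"fingers":0.02,"x":-0.0004,"y":0,"z":0.002,"rx":0,"ry":0,"rz":0},{"fingers":0.02,"x":0,"y":0,"z":0,"rx":0,"ry":0,"rz":0}]' | sed -n 2,4p
```

```text
tcp_pos: [0.5382, -0.1017, 0.0217]
orientation: [-0.597, -2.873, -0.072]
contact_force: [0.2, 0.1, -1.2]
tcp_pos: [0.5395, -0.1015, 0.0209]
orientation: [-0.597, -2.877, -0.072]
contact_force: [-0.2, -0.0, -1.1]
tcp_pos: [0.5398, -0.1014, 0.0198]
orientation: [-0.598, -2.877, -0.072]
contact_force: [-0.9, -0.2, 5.0]
```

```bash
python3 -m jog '[{"fingers":0.085,"x":0,"y":0,"z":0,"rx":0,"ry":0,"rz":0},{"fingers":0.085,"x":0,"y":0,"z":0,"rx":0,"ry":0,"rz":0},{"fingers":0.085,"x":0,"y":0,"z":0,"rx":0,"ry":0,"rz":0},{"fingers":0.085,"x":0,"y":0,"z":0,"rx":0,"ry":0,"rz":0},{"fingers":0.085,"x":0.0073,"y":0,"z":-0.0345,"rx":0,"ry":0,"rz":0},{"fingers":0.085,"x":0.0073,"y":0,"z":-0.0345,"rx":0,"ry":0,"rz":4.4},{"fingers":0.085,"x":0.002,"y":0,"z":-0.0095,"rx":0,"ry":0,"rz":4.4},{"fingers":0.085,"x":0,"y":0,"z":0,"rx":0,"ry":0,"rz":0}]' | sed -n 1,6p
python3 to.py w .026 .095
python3 - <<'E'
from bench import r
import cv2,numpy as np
for c in('side','top'):
    p,d=r.grab_frame(c)
    print(c,[(n,round(e['score'],2),np.round(e['xyz'],3)) for n in('blue_bottle_center','green_bottle_center','green_collar') for e in r.landmark_of(n,c)[:2]])
E
```

```text
clock: 15.82
tcp_pos: [0.5398, -0.102, 0.0998]
orientation: [-0.815, -2.822, -0.049]
contact_force: [-0.2, -0.3, 0.1]
grip_width: 0.085
gripper_force: 0.0
shift mm [-110.1 -268.1  -11.7] turn [-1.5  0.2  0.1] target [ 0.491 -0.388  0.095] clear [0.256 0.088 0.125] q3 -1.2400524275137303
side [('blue_bottle_center', 0.76, array([ 0.538, -0.097,  0.037])), ('green_bottle_center', 0.91, array([ 0.492, -0.389,  0.047])), ('green_bottle_center', 0.79, array([ 0.55 , -0.558,  0.028])), ('green_collar', 0.71, array([ 0.538, -0.419,  0.012]))]
top [('green_bottle_center', 0.73, array([ 0.506, -0.618,  0.03 ])), ('green_bottle_center', 0.71, array([ 0.546, -0.56 ,  0.032])), ('green_collar', 0.44, array([ 0.492, -0.388,  0.012]))]
```

```bash
python3 -m jog '[{"fingers":0.085,"x":-0.022,"y":-0.0536,"z":-0.0023,"rx":-0.3,"ry":0,"rz":0},{"fingers":0.085,"x":-0.022,"y":-0.0536,"z":-0.0023,"rx":-0.3,"ry":0,"rz":0},{"fingers":0.085,"x":-0.022,"y":-0.0536,"z":-0.0023,"rx":-0.3,"ry":0,"rz":0},{"fingers":0.085,"x":-0.022,"y":-0.0536,"z":-0.0023,"rx":-0.3,"ry":0,"rz":0},{"fingers":0.085,"x":-0.022,"y":-0.0536,"z":-0.0023,"rx":-0.3,"ry":0,"rz":0},{"fingers":0.085,"x":0,"y":0,"z":0,"rx":0,"ry":0,"rz":0},{"fingers":0.085,"x":0,"y":0,"z":0,"rx":0,"ry":0,"rz":0}]' | sed -n 1,4p
python3 to.py w .026 .022
```

```text
clock: 17.1
tcp_pos: [0.4892, -0.3867, 0.0914]
orientation: [-0.821, -2.825, -0.088]
contact_force: [0.2, 0.8, 0.3]
shift mm [-15.9  -0.3  67.1] turn [0.1 0.1 0.1] target [ 0.491 -0.388  0.022] clear [0.464 0.132 0.199] q3 -1.18215974906501
```

```bash
python3 -m jog '[{"fingers":0.085,"x":-0.008,"y":0,"z":0.0335,"rx":0,"ry":0,"rz":0},{"fingers":0.085,"x":-0.008,"y":0,"z":0.0335,"rx":0,"ry":0,"rz":0},{"fingers":0.085,"x":0,"y":0,"z":0,"rx":0,"ry":0,"rz":0},{"fingers":0.02,"x":0,"y":0,"z":0,"rx":0,"ry":0,"rz":0},{"fingers":0.02,"x":0,"y":0,"z":0,"rx":0,"ry":0,"rz":0},{"fingers":0.02,"x":0,"y":0,"z":0,"rx":0,"ry":0,"rz":0},{"fingers":0.02,"x":0,"y":0,"z":0,"rx":0,"ry":0,"rz":0},{"fingers":0.02,"x":0,"y":0,"z":0,"rx":0,"ry":0,"rz":0}]'
python3 -m jog '[{"fingers":0.02,"x":0.004,"y":0,"z":-0.018,"rx":0,"ry":0,"rz":0},{"fingers":0.02,"x":0.004,"y":0,"z":-0.018,"rx":0,"ry":0,"rz":0},{"fingers":0.02,"x":0,"y":0,"z":0,"rx":0.8,"ry":0,"rz":-4.4},{"fingers":0.02,"x":0,"y":0,"z":0,"rx":0.7,"ry":0,"rz":-4.4},{"fingers":0.02,"x":0,"y":0,"z":0,"rx":0,"ry":0,"rz":0}]'
python3 to.py s -.026 .06
```

```text
clock: 18.1
tcp_pos: [0.4914, -0.3886, 0.024]
orientation: [-0.822, -2.826, -0.086]
contact_force: [-1.0, -1.1, 6.3]
grip_width: 0.0286
gripper_force: 34.6
clock: 18.73
tcp_pos: [0.4909, -0.388, 0.0608]
orientation: [-0.599, -2.879, -0.071]
contact_force: [0.0, 0.2, -1.1]
grip_width: 0.0291
gripper_force: 34.6
shift mm [ 16.4 281.5   5.6] turn [0.3 0.2 0.2] target [ 0.588 -0.123  0.06 ] clear [0.254 0.13  0.158] q3 -1.251138345308198
```

```bash
python3 -m jog '[{"fingers":0.02,"x":0.0027,"y":0.0469,"z":0.0009,"rx":0,"ry":0,"rz":0},{"fingers":0.02,"x":0.0027,"y":0.0469,"z":0.0009,"rx":0,"ry":0,"rz":0},{"fingers":0.02,"x":0.0027,"y":0.0469,"z":0.0009,"rx":0,"ry":0,"rz":0},{"fingers":0.02,"x":0.0027,"y":0.0469,"z":0.0009,"rx":0,"ry":0,"rz":0},{"fingers":0.02,"x":0.0027,"y":0.0469,"z":0.0009,"rx":0,"ry":0,"rz":0},{"fingers":0.02,"x":0.0027,"y":0.0469,"z":0.0009,"rx":0,"ry":0,"rz":0},{"fingers":0.02,"x":0,"y":0,"z":0,"rx":0,"ry":0,"rz":0},{"fingers":0.02,"x":0,"y":0,"z":0,"rx":0,"ry":0,"rz":0}]' | sed -n 1,4p
python3 to.py s -.026 .0225
```

```text
clock: 19.73
tcp_pos: [0.5873, -0.124, 0.0597]
orientation: [-0.6, -2.878, -0.07]
contact_force: [0.3, -0.6, -1.0]
shift mm [-7.4  0.8 36. ] turn [0.3 0.2 0.1] target [ 0.588 -0.123  0.023] clear [0.254 0.178 0.193] q3 -1.2170991112211516
```

```bash
python3 -m jog '[{"fingers":0.02,"x":-0.0037,"y":0.0004,"z":0.018,"rx":0,"ry":0,"rz":0},{"fingers":0.02,"x":-0.0037,"y":0.0004,"z":0.018,"rx":0,"ry":0,"rz":0},{"fingers":0.02,"x":0,"y":0,"z":0,"rx":0,"ry":0,"rz":0}]' | sed -n 2,4p
python3 -m jog '[{"fingers":0.02,"x":-0.0004,"y":0,"z":0.002,"rx":0,"ry":0,"rz":0},{"fingers":0.02,"x":0,"y":0,"z":0,"rx":0,"ry":0,"rz":0}]' | sed -n 2,4p
```

```text
tcp_pos: [0.5858, -0.1232, 0.0201]
orientation: [-0.599, -2.874, -0.07]
contact_force: [-0.3, -0.0, -0.0]
tcp_pos: [0.5877, -0.1222, 0.021]
orientation: [-0.598, -2.879, -0.072]
contact_force: [-0.4, 0.5, -0.1]
```

```bash
python3 -m jog '[{"fingers":0.02,"x":-0.0003,"y":0,"z":0.0015,"rx":0,"ry":0,"rz":0},{"fingers":0.02,"x":0,"y":0,"z":0,"rx":0,"ry":0,"rz":0}]' | sed -n 2,4p
python3 -m jog '[{"fingers":0.085,"x":0,"y":0,"z":0,"rx":0,"ry":0,"rz":0},{"fingers":0.085,"x":0,"y":0,"z":0,"rx":0,"ry":0,"rz":0},{"fingers":0.085,"x":0,"y":0,"z":0,"rx":0,"ry":0,"rz":0},{"fingers":0.085,"x":0,"y":0,"z":0,"rx":0,"ry":0,"rz":0},{"fingers":0.085,"x":0.0073,"y":0,"z":-0.0345,"rx":0,"ry":0,"rz":0},{"fingers":0.085,"x":0.0073,"y":0,"z":-0.0345,"rx":0,"ry":0,"rz":4.4},{"fingers":0.085,"x":0.002,"y":0,"z":-0.0095,"rx":0,"ry":0,"rz":4.4},{"fingers":0.085,"x":0,"y":0,"z":0,"rx":0,"ry":0,"rz":0}]' | sed -n 1,6p
python3 to.py w -.026 .095
```

```text
tcp_pos: [0.5875, -0.1223, 0.0193]
orientation: [-0.598, -2.879, -0.071]
contact_force: [0.3, -0.2, -0.7]
clock: 21.6
tcp_pos: [0.5877, -0.1226, 0.1003]
orientation: [-0.816, -2.824, -0.048]
contact_force: [-0.5, 0.0, -0.2]
grip_width: 0.0852
gripper_force: 0.0
shift mm [  -8.9 -275.8   10.1] turn [-1.5  0.4  0.1] target [ 0.447 -0.36   0.095] clear [0.279 0.093 0.127] q3 -1.2798782512819509
```

```bash
python3 -m jog '[{"fingers":0.085,"x":-0.0018,"y":-0.0552,"z":0.0005,"rx":-0.3,"ry":0,"rz":0},{"fingers":0.085,"x":-0.0018,"y":-0.0552,"z":0.0005,"rx":-0.3,"ry":0,"rz":0},{"fingers":0.085,"x":-0.0018,"y":-0.0552,"z":0.0005,"rx":-0.3,"ry":0,"rz":0},{"fingers":0.085,"x":-0.0018,"y":-0.0552,"z":0.0005,"rx":-0.3,"ry":0,"rz":0},{"fingers":0.085,"x":-0.0018,"y":-0.0552,"z":0.0005,"rx":-0.3,"ry":0,"rz":0},{"fingers":0.085,"x":0,"y":0,"z":0,"rx":0,"ry":0,"rz":0},{"fingers":0.085,"x":0,"y":0,"z":0,"rx":0,"ry":0,"rz":0}]' | sed -n 1,4p
python3 to.py w -.026 .022
python3 - <<'E'
from bench import r
import cv2,numpy as np
for c in('side','top'):
    p,d=r.grab_frame(c);a=p[120:270,200:400] if c=='side' else p[130:330,160:370]
    cv2.imwrite(f'pics/{c}5.png',cv2.resize(a,None,fx=2.8,fy=2.8,interpolation=cv2.INTER_CUBIC)[:,:,::-1])
    print(c,[(n,round(e['score'],2),np.round(e['xyz'],3)) for n in('blue_bottle_center','green_bottle_center','yellow_collar') for e in r.landmark_of(n,c)[:3]])
E
```

```text
clock: 22.48
tcp_pos: [0.4467, -0.3599, 0.0985]
orientation: [-0.82, -2.826, -0.087]
contact_force: [-0.8, 1.3, -0.4]
shift mm [-15.6  -0.1  74.5] turn [0.1 0.2 0.1] target [ 0.447 -0.36   0.022] clear [0.456 0.114 0.164] q3 -1.208483657355364
side [('blue_bottle_center', 0.75, array([ 0.539, -0.097,  0.038])), ('blue_bottle_center', 0.68, array([ 0.616, -0.134,  0.002])), ('green_bottle_center', 0.74, array([ 0.461, -0.202,  0.036])), ('green_bottle_center', 0.72, array([ 0.548, -0.557,  0.031])), ('green_bottle_center', 0.62, array([ 0.502, -0.62 ,  0.029])), ('yellow_collar', 0.51, array([ 0.45 , -0.359,  0.012]))]
top [('green_bottle_center', 0.75, array([ 0.549, -0.558,  0.032])), ('green_bottle_center', 0.71, array([ 0.592, -0.121,  0.036])), ('green_bottle_center', 0.61, array([ 0.399, -0.334,  0.01 ])), ('yellow_collar', 0.5, array([ 0.448, -0.362,  0.013])), ('yellow_collar', 0.45, array([ 0.446, -0.362,  0.047]))]
```

View pics/top5.png

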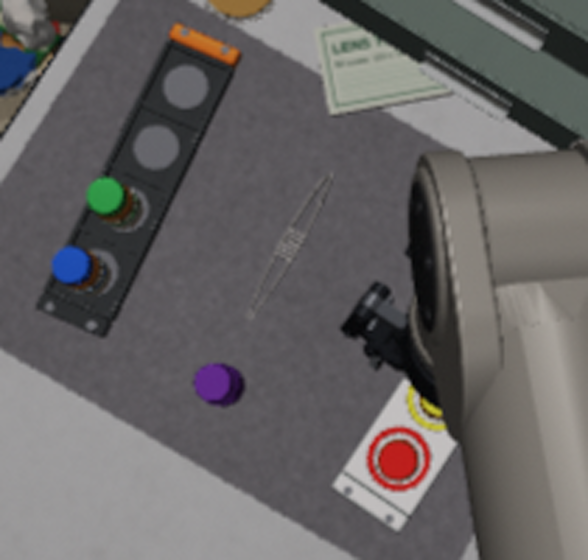

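The top crop shows green (118,205) and blue (85,268) standing upright in the two near pockets, slightly left of their discs but well within 12 mm. Red (398,458) is in place, and the gripper is over yellow (432,405). I'll shift the next two placings 3 mm to the right.

```bash
python3 -m jog '[{"fingers":0.085,"x":-0.0078,"y":0,"z":0.0372,"rx":0,"ry":0,"rz":0},{"fingers":0.085,"x":-0.0078,"y":0,"z":0.0372,"rx":0,"ry":0,"rz":0},{"fingers":0.085,"x":0,"y":0,"z":0,"rx":0,"ry":0,"rz":0},{"fingers":0.02,"x":0,"y":0,"z":0,"rx":0,"ry":0,"rz":0},{"fingers":0.02,"x":0,"y":0,"z":0,"rx":0,"ry":0,"rz":0},{"fingers":0.02,"x":0,"y":0,"z":0,"rx":0,"ry":0,"rz":0},{"fingers":0.02,"x":0,"y":0,"z":0,"rx":0,"ry":0,"rz":0},{"fingers":0.02,"x":0,"y":0,"z":0,"rx":0,"ry":0,"rz":0}]'
python3 -m jog '[{"fingers":0.02,"x":0.004,"y":0,"z":-0.018,"rx":0,"ry":0,"rz":0},{"fingers":0.02,"x":0.004,"y":0,"z":-0.018,"rx":0,"ry":0,"rz":0},{"fingers":0.02,"x":0,"y":0,"z":0,"rx":0.8,"ry":0,"rz":-4.4},{"fingers":0.02,"x":0,"y":0,"z":0,"rx":0.7,"ry":0,"rz":-4.4},{"fingers":0.02,"x":0,"y":0,"z":0,"rx":0,"ry":0,"rz":0}]'
python3 to.py s .026 .06
```

```text
clock: 23.88
tcp_pos: [0.4477, -0.3608, 0.0244]
orientation: [-0.823, -2.828, -0.085]
contact_force: [0.7, 0.2, 5.7]
grip_width: 0.029
gripper_force: 34.4
clock: 24.5
tcp_pos: [0.447, -0.3601, 0.0611]
orientation: [-0.599, -2.881, -0.07]
contact_force: [0.2, -0.8, -0.5]
grip_width: 0.029
gripper_force: 34.6
shift mm [-84.9 273.4 -15.1] turn [0.3 0.3 0.1] target [ 0.635 -0.144  0.06 ] clear [0.297 0.121 0.148] q3 -1.2316739143039785
```

```bash
python3 -m jog '[{"fingers":0.02,"x":-0.0141,"y":0.0451,"z":-0.0025,"rx":0,"ry":0,"rz":0},{"fingers":0.02,"x":-0.0141,"y":0.0451,"z":-0.0025,"rx":0,"ry":0,"rz":0},{"fingers":0.02,"x":-0.0141,"y":0.0451,"z":-0.0025,"rx":0,"ry":0,"rz":0},{"fingers":0.02,"x":-0.0141,"y":0.0451,"z":-0.0025,"rx":0,"ry":0,"rz":0},{"fingers":0.02,"x":-0.0141,"y":0.0451,"z":-0.0025,"rx":0,"ry":0,"rz":0},{"fingers":0.02,"x":-0.0141,"y":0.0451,"z":-0.0025,"rx":0,"ry":0,"rz":0},{"fingers":0.02,"x":0,"y":0,"z":0,"rx":0,"ry":0,"rz":0},{"fingers":0.02,"x":0,"y":0,"z":0,"rx":0,"ry":0,"rz":0}]' | sed -n 1,4p
python3 to.py s .026 .019
```

```text
clock: 25.5
tcp_pos: [0.6332, -0.1468, 0.0594]
orientation: [-0.6, -2.88, -0.069]
contact_force: [-0.5, 0.3, -1.6]
shift mm [-8.7  3.3 39.1] turn [0.3 0.3 0.1] target [ 0.635 -0.144  0.019] clear [0.297 0.204 0.21 ] q3 -1.2000788151851598
```

```bash
python3 -m jog '[{"fingers":0.02,"x":-0.0042,"y":0.0002,"z":0.019,"rx":0,"ry":0,"rz":0},{"fingers":0.02,"x":-0.0042,"y":0.0002,"z":0.019,"rx":0,"ry":0,"rz":0},{"fingers":0.02,"x":0,"y":0,"z":0,"rx":0,"ry":0,"rz":0},{"fingers":0.02,"x":0,"y":0,"z":0,"rx":0,"ry":0,"rz":0}]' | sed -n 2,4p
python3 -m jog '[{"fingers":0.02,"x":-0.0003,"y":0,"z":0.0013,"rx":0,"ry":0,"rz":0},{"fingers":0.02,"x":0,"y":0,"z":0,"rx":0,"ry":0,"rz":0}]' | sed -n 2,4p
python3 -m jog '[{"fingers":0.085,"x":0,"y":0,"z":0,"rx":0,"ry":0,"rz":0},{"fingers":0.085,"x":0,"y":0,"z":0,"rx":0,"ry":0,"rz":0},{"fingers":0.085,"x":0,"y":0,"z":0,"rx":0,"ry":0,"rz":0},{"fingers":0.085,"x":0,"y":0,"z":0,"rx":0,"ry":0,"rz":0},{"fingers":0.085,"x":0.0073,"y":0,"z":-0.0345,"rx":0,"ry":0,"rz":0},{"fingers":0.085,"x":0.0073,"y":0,"z":-0.0345,"rx":0,"ry":0,"rz":4.4},{"fingers":0.085,"x":0.002,"y":0,"z":-0.0095,"rx":0,"ry":0,"rz":4.4},{"fingers":0.085,"x":0,"y":0,"z":0,"rx":0,"ry":0,"rz":0}]' | sed -n 1,6p
python3 to.py w -.078 .095
```

```text
tcp_pos: [0.6334, -0.1463, 0.0192]
orientation: [-0.599, -2.879, -0.071]
contact_force: [-0.2, -0.1, -1.0]
tcp_pos: [0.634, -0.146, 0.0188]
orientation: [-0.598, -2.88, -0.07]
contact_force: [0.4, 0.1, -1.7]
clock: 27.25
tcp_pos: [0.6342, -0.1462, 0.1003]
orientation: [-0.816, -2.825, -0.047]
contact_force: [0.2, 0.1, -0.3]
grip_width: 0.0854
gripper_force: 0.0
shift mm [  93.  -280.1   31. ] turn [-1.5  0.5  0.1] target [ 0.403 -0.332  0.095] clear [0.305 0.085 0.09 ] q3 -1.3201091619772196
```

```bash
python3 -m jog '[{"fingers":0.085,"x":0.0155,"y":-0.0467,"z":0.0045,"rx":-0.25,"ry":0,"rz":0},{"fingers":0.085,"x":0.0155,"y":-0.0467,"z":0.0045,"rx":-0.25,"ry":0,"rz":0},{"fingers":0.085,"x":0.0155,"y":-0.0467,"z":0.0045,"rx":-0.25,"ry":0,"rz":0},{"fingers":0.085,"x":0.0155,"y":-0.0467,"z":0.0045,"rx":-0.25,"ry":0,"rz":0},{"fingers":0.085,"x":0.0155,"y":-0.0467,"z":0.0045,"rx":-0.25,"ry":0.2,"rz":0},{"fingers":0.085,"x":0.0155,"y":-0.0467,"z":0.0045,"rx":-0.25,"ry":0.2,"rz":0},{"fingers":0.085,"x":0,"y":0,"z":0,"rx":0,"ry":0,"rz":0},{"fingers":0.085,"x":0,"y":0,"z":0,"rx":0,"ry":0,"rz":0}]' | sed -n 1,4p
python3 to.py w -.078 .022
python3 - <<'E'
from bench import r
import numpy as np
for c in('side','top'):
    r.grab_frame(c)
    print(c,[(n,round(e['score'],2),np.round(e['xyz'],3)) for n in('yellow_bottle_center','red_collar') for e in r.landmark_of(n,c)[:2]])
E
```

```text
clock: 28.25
tcp_pos: [0.4024, -0.3313, 0.0952]
orientation: [-0.819, -2.822, -0.089]
contact_force: [0.2, 0.1, 0.0]
shift mm [-15.9  -0.5  71. ] turn [ 0.1 -0.1  0.1] target [ 0.403 -0.332  0.022] clear [0.431 0.103 0.139] q3 -1.2286779560173573
side [('yellow_bottle_center', 0.76, array([ 0.638, -0.146,  0.037])), ('red_collar', 0.49, array([ 0.405, -0.338,  0.008]))]
top [('yellow_bottle_center', 0.67, array([ 0.634, -0.145,  0.038]))]
```

```bash
python3 -m jog '[{"fingers":0.085,"x":-0.008,"y":0,"z":0.0355,"rx":0,"ry":0,"rz":0},{"fingers":0.085,"x":-0.008,"y":0,"z":0.0355,"rx":0,"ry":0,"rz":0},{"fingers":0.085,"x":0,"y":0,"z":0,"rx":0,"ry":0,"rz":0},{"fingers":0.02,"x":0,"y":0,"z":0,"rx":0,"ry":0,"rz":0},{"fingers":0.02,"x":0,"y":0,"z":0,"rx":0,"ry":0,"rz":0},{"fingers":0.02,"x":0,"y":0,"z":0,"rx":0,"ry":0,"rz":0},{"fingers":0.02,"x":0,"y":0,"z":0,"rx":0,"ry":0,"rz":0},{"fingers":0.02,"x":0,"y":0,"z":0,"rx":0,"ry":0,"rz":0}]'
python3 -m jog '[{"fingers":0.02,"x":0.004,"y":0,"z":-0.018,"rx":0,"ry":0,"rz":0},{"fingers":0.02,"x":0.004,"y":0,"z":-0.018,"rx":0,"ry":0,"rz":0},{"fingers":0.02,"x":0,"y":0,"z":0,"rx":0.8,"ry":0,"rz":-4.4},{"fingers":0.02,"x":0,"y":0,"z":0,"rx":0.7,"ry":0,"rz":-4.4},{"fingers":0.02,"x":0,"y":0,"z":0,"rx":0,"ry":0,"rz":0}]'
python3 to.py s .078 .06
```

```text
clock: 29.55
tcp_pos: [0.4037, -0.3324, 0.0239]
orientation: [-0.821, -2.823, -0.087]
contact_force: [-0.8, 0.0, 6.0]
grip_width: 0.029
gripper_force: 34.3
clock: 30.18
tcp_pos: [0.4033, -0.3318, 0.0608]
orientation: [-0.598, -2.877, -0.073]
contact_force: [0.7, 0.9, -0.6]
grip_width: 0.029
gripper_force: 34.6
shift mm [-185.9  264.9  -37.1] turn [0.4 0.1 0.2] target [ 0.683 -0.165  0.06 ] clear [0.339 0.108 0.131] q3 -1.20475067105863
```

```bash
python3 -m jog '[{"fingers":0.02,"x":-0.031,"y":0.0362,"z":-0.0062,"rx":0,"ry":0,"rz":0},{"fingers":0.02,"x":-0.031,"y":0.0362,"z":-0.0062,"rx":0,"ry":0,"rz":0},{"fingers":0.02,"x":-0.031,"y":0.0362,"z":-0.0062,"rx":0,"ry":0,"rz":0},{"fingers":0.02,"x":-0.031,"y":0.0362,"z":-0.0062,"rx":0,"ry":0,"rz":0},{"fingers":0.02,"x":-0.031,"y":0.0362,"z":-0.0062,"rx":0,"ry":0,"rz":0},{"fingers":0.02,"x":-0.031,"y":0.0362,"z":-0.0062,"rx":0,"ry":0,"rz":0},{"fingers":0.02,"x":0,"y":0,"z":0,"rx":0,"ry":0,"rz":0},{"fingers":0.02,"x":0,"y":0,"z":0,"rx":0,"ry":0,"rz":0}]' | sed -n 1,4p
python3 -m jog '[{"fingers":0.02,"x":0,"y":0.0225,"z":0,"rx":0,"ry":0,"rz":0},{"fingers":0.02,"x":0,"y":0.0225,"z":0,"rx":0,"ry":0,"rz":0},{"fingers":0.02,"x":0,"y":0,"z":0,"rx":0,"ry":0,"rz":0},{"fingers":0.02,"x":0,"y":0,"z":0,"rx":0,"ry":0,"rz":0}]' | sed -n 1,4p
python3 to.py s .078 .019
```

```text
clock: 31.18
tcp_pos: [0.6634, -0.2086, 0.0591]
orientation: [-0.599, -2.875, -0.073]
contact_force: [-1.0, -0.9, -0.7]
clock: 31.68
tcp_pos: [0.6814, -0.1673, 0.0592]
orientation: [-0.597, -2.876, -0.072]
contact_force: [0.1, 0.3, -0.2]
shift mm [-8.5  2.8 38.9] turn [ 0.3 -0.   0.2] target [ 0.683 -0.165  0.019] clear [0.343 0.225 0.231] q3 -1.1789601954650772
```

```bash
python3 -m jog '[{"fingers":0.02,"x":-0.0042,"y":0,"z":0.019,"rx":0,"ry":0,"rz":0},{"fingers":0.02,"x":-0.0042,"y":0,"z":0.019,"rx":0,"ry":0,"rz":0},{"fingers":0.02,"x":0,"y":0,"z":0,"rx":0,"ry":0,"rz":0},{"fingers":0.02,"x":-0.0003,"y":0,"z":0.0013,"rx":0,"ry":0,"rz":0},{"fingers":0.02,"x":0,"y":0,"z":0,"rx":0,"ry":0,"rz":0}]' | sed -n 2,4p
python3 -m jog '[{"fingers":0.085,"x":0,"y":0,"z":0,"rx":0,"ry":0,"rz":0},{"fingers":0.085,"x":0,"y":0,"z":0,"rx":0,"ry":0,"rz":0},{"fingers":0.085,"x":0,"y":0,"z":0,"rx":0,"ry":0,"rz":0},{"fingers":0.085,"x":0,"y":0,"z":0,"rx":0,"ry":0,"rz":0},{"fingers":0.085,"x":0.0073,"y":0,"z":-0.0345,"rx":0,"ry":0,"rz":0},{"fingers":0.085,"x":0.0083,"y":0,"z":-0.039,"rx":0,"ry":0,"rz":0},{"fingers":0.085,"x":0,"y":-0.05,"z":0,"rx":0,"ry":0,"rz":0},{"fingers":0.085,"x":0.04,"y":-0.04,"z":0.008,"rx":0,"ry":0,"rz":0}]' | sed -n 1,6p
python3 -m jog '[{"fingers":0.085,"x":0.04,"y":-0.04,"z":0.008,"rx":0,"ry":0,"rz":0},{"fingers":0.085,"x":0.04,"y":-0.04,"z":0.008,"rx":0,"ry":0,"rz":0},{"fingers":0.085,"x":0,"y":0,"z":0,"rx":0,"ry":0,"rz":0},{"fingers":0.085,"x":0,"y":0,"z":0,"rx":0,"ry":0,"rz":0}]' | sed -n 1,6p
python3 - <<'E'
from bench import r
from geo import *
import cv2
print(np.array(clear(np.array(r.get_obs()['joints']))[:3]))
c,s=np.cos(SA),np.sin(SA)
for cam in('side','top'):
    p,d=r.grab_frame(cam);a=p[120:220,220:380] if cam=='side' else p[130:260,160:290]
    cv2.imwrite(f'pics/{cam}6.png',cv2.resize(a,None,fx=4,fy=4,interpolation=cv2.INTER_CUBIC)[:,:,::-1])
    for n in('blue','green','yellow','red'):
        for e in r.landmark_of(n+'_bottle_center',cam):
            v=np.array(e['xyz'][:2])-SC
            if np.hypot(*v)<.15:print(cam,n,round(e['score'],2),'along %.4f across %.4f z %.3f'%(v@[c,s],v@[-s,c],e['xyz'][2]))
E
```

```text
tcp_pos: [0.6816, -0.1671, 0.0186]
orientation: [-0.597, -2.875, -0.073]
contact_force: [-0.1, 0.5, 0.5]
clock: 33.3
tcp_pos: [0.6093, -0.2358, 0.0944]
orientation: [-0.602, -2.877, -0.073]
contact_force: [-0.1, -0.5, -0.5]
grip_width: 0.0852
gripper_force: 0.0
clock: 33.8
tcp_pos: [0.5021, -0.2746, 0.0948]
orientation: [-0.598, -2.876, -0.074]
contact_force: [0.4, 0.5, -0.1]
grip_width: 0.085
gripper_force: 0.0
[0.373 0.102 0.116]
side blue 0.54 along -0.0842 across 0.0038 z 0.038
side green 0.47 along -0.0303 across 0.0024 z 0.041
side yellow 0.84 along 0.0241 across -0.0058 z 0.038
side red 0.81 along 0.0755 across -0.0045 z 0.039
top blue 0.79 along -0.0792 across 0.0062 z 0.041
top green 0.52 along -0.0261 across 0.0051 z 0.036
top yellow 0.69 along 0.0238 across -0.0024 z 0.040
top red 0.82 along 0.0757 across 0.0012 z 0.041
top red 0.41 along -0.0018 across -0.0009 z 0.005
```

View pics/side6.png

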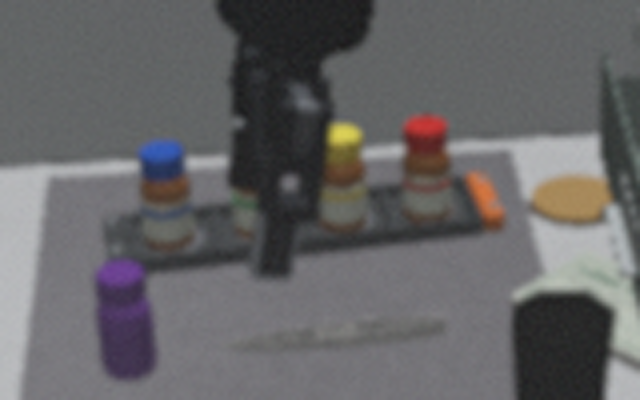

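View pics/top6.png

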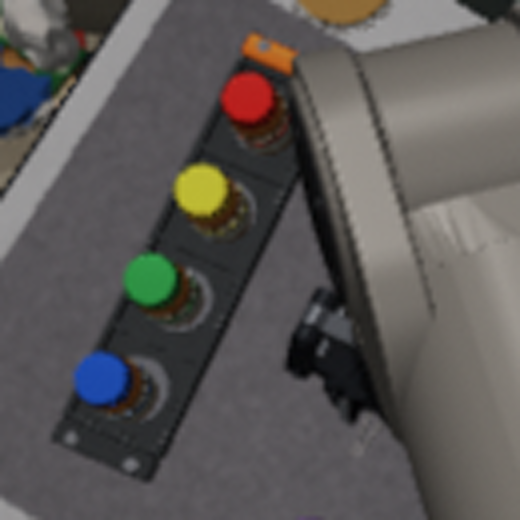

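Both crops show blue, green, yellow and red upright in their pockets, with red beside the orange end. All measure within about 6 mm of their pocket centres, and the gripper is clear.

```bash
python3 -c "
from bench import r
print(r.hand_in())"
```

```text
the job is handed in; nothing more can be done
None
```

The job is handed in with no verdict shown: all four bottles stand upright in the steel rack in reverse order (from the orange end: red, yellow, green, blue), each measured within about 6 mm of its pocket centre.

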